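Load the braked pass-through tray and send it to the client

ROBOT

A 6-joint arm with a two-finger parallel gripper is mounted at the origin on the work surface. World frame = base frame: x ahead of the robot, y to its left, z up, the work surface at z = 0. Lengths are in m, angles in degrees, forces in N, time in s.
With the tool pointing down it reaches from about 0.4 to 0.825 m from the base axis. Payload 7 kg.
Tool frame: the origin (TCP) lies between the finger pads; the fingertips stand 22 mm ahead of it and the grasp point (between the pads) lies 3 mm ahead of it; z points along the fingers, y is the line along which they close (so a half turn about z gives the same grasp; the last joint's range is limited). The gripper opens to 88 mm and grips with 3 to 60 N. Pads are 19 mm wide; open, the fingers measure 130 mm over their backs; the gripper's body (78 mm by 193 mm) begins 47 mm behind the grasp point.
Start: joints at [-57.577, 20.546, 0.682, 0, -70.136, -16.507], TCP at [0.185, -0.649, 0.249] pointing down, gripper open.
Joint ranges: [-176.03, 176.03], [-82.01, 121.73], [-58.28, 71.71], [-173.87, 95.51], [-174.79, -0.11], [-173.66, 173.66]. Speed limits (degrees/s): [136.94, 136.94, 172.46, 180, 180, 180].

INTERFACE

Orientations are given as [roll, pitch, yaw] about the fixed x, y, z axes, in that order (R = Rz(yaw) Ry(pitch) Rx(roll)).
In Python, from plant import r, vision gives the robot as it stands.
- The arm moves only by the shell command python3 -m pendant 'ROWS' [FORCE]. ROWS is JSON, a list that holds one entry, the list of rows, each a list of 7 numbers: the shift along the tool's x, y, z scaled (see below), then the turn, a rotation vector about the tool's x, y, z scaled (see below), then the opening, from -1 (shut) to 1 (fully open). In form: [[[x, y, z, wx, wy, wz, fingers], ...]]. A call has exactly 8 rows; each row shifts and turns the commanded pose from where the row before left it, along the tool's axes as they then stand; what a row does not reach is not made up. The controller multiplies each number of a shift by 20 mm and each number of a turn by 4 degrees. A row lasts 1/10 s, in which the tool goes at most 50 mm and 8.59 degrees, less where a joint would pass 70% of its speed; a pose out of reach is approached as far as the arm can. A call with a number of a shift or a turn outside -1 to 1 is refused whole. A call with a gripper value outside its range is refused whole. The fingers move at their own pace and stop on an object; FORCE is the grip in N (left out, the last holds). Time passes only in rows, so rows that do not move let the fingers close, or fill a call up. It gives the time, the measured TCP pose, the force, the opening and the grip force at its end, in the units of the state.
- r.get_state(): the state, without advancing time (a new reading comes with each control period).
- vision.capture(name): name is "side" or "top" or "wrist"; returns a dict with "frame" (384x512x3 uint8, blue, green, red), "depth" (384x512 float32, m along the optical axis (not along the pixel's ray), 0 where there is no reading), "camera_matrix" (3x3 intrinsics, pixels), "k1" (the pictures are not rectified: a ray, as slopes to the right and down, at radius r is drawn at 1 + k1 r^2 times it, then the intrinsics apply), "extrinsics" (4x4, takes a point from world to camera coordinates); the wrist camera has in their place "hand_eye" (4x4, takes a point from camera to tool coordinates, whose origin is the TCP and whose axes are the flange's). Camera axes: x right, y up, looking along -z (the intrinsics and any distortion apply to the point x, -y, -z); pixel columns grow to the right and rows downward; lengths in m; the calibration is good to about 2 mm. A picture is of the moment at which its call begins: read the wrist's pose just before it.
- r.close_job(): hands the job in; it is judged then, once.
The state is a dict: "time_s": time; "joints": joint angles; "qd": joint speeds; "joint_torque": joint torques, N m; "tcp_pos": TCP position; "eef_rot": TCP orientation; "contact_force": force on the tool from outside, world axes, zero at the start; "moment": the same for the moment, N m; "gripper_width": finger opening in m; "gripper_force": force on a finger pad.
Only numpy, scipy, OpenCV 4.12 (cv2) and the standard library are available. Lean on these libraries where they do the work, as an engineer would, in place of code of your own. Each camera call takes 0.05 s, during which the arm holds its last target. There are 200 camera calls.

TASK

The tray on the rail has to go over to the client's side. With it at our end, pull its brake lever up through the clicks until it holds in the last notch; then pull every probe out of the slanted stand and lay it flat in the tray, and put every loose white charging case from the counter in the tray too, right way up, everything lying on the tray's floor with nothing stacked. When it is all loaded, press the brake's release button so that the lever drops right back, and push the tray all the way to its far stop, without disturbing the other things on the counter.

Things in the scene. Friction and masses are not known exactly. Their poses are not given: they have to be found in the camera images.
- tray_floor (a point): centre of the top face of the tray's floor, 23 mm above the counter; x points along the rail to the far stop, y to the left across the tray. White open tray, inside 205 mm (x) by 250 mm (y), walls 5 mm thick, 22 mm above the floor; on the right an aluminium brake strip stands out to 156 mm from the centre, top 33 mm above the floor. Moves with the tray.
- tray (a joint): travel of the tray along its rail in m: 0 at the near stop (start), 0.10 at the far stop (away from the robot, along its x). It slides with about 1.5 N of friction when the brake is off and stays where it is left; the set brake holds it against about 15 N.
- tray_handle (a point): grip point of the tray's walnut push plate, an upright plate 10 mm thick (x) and 60 mm wide (y) at the middle of the near end, outside the near wall; its top is 10 mm above this point. It can be pinched across its thickness from above or pushed from the near side. Same axes as tray_floor.
- lever (a joint): angle in rad of the hinged brake lever on the tray's right: 0 right down (start), it swings up to a stop at 0.95. A ratchet catches it at 0.30, 0.55 and 0.80 (last notch): let go past a notch, it settles back into it and stays. A spring pulls it back (3 N at the grip, 5 N at the last notch, where the brake pad bites, 9 N at the stop); it drops only when the button is pressed.
- lever_grip (a point): grip point in the middle of the lever's black handle, 115 mm from the hinge (the handle runs from 55 to 145 mm from the hinge, 16 mm wide across the hinge axis, 20 mm thick). At angle 0 the handle points towards the robot (the station's -x) and 15 degrees upward. Pinch it from both sides (along the hinge axis) from above and follow the arc.
- lever_hinge (a point): a point on the lever's hinge axis, 70 mm above the counter, fixed to the station; the axis is this frame's y, level across the rail; x points along the rail to the far stop. The lever rises by turning about +y (the handle goes up and over away from the robot).
- button_top (a point): centre of the top of the brake's round steel release button, 30 mm across, 76 mm above the counter, 80 mm beyond the lever's hinge; it is pressed straight down 8 mm (2.5 N to start, 5.5 N fully down) and springs back. It frees the lever when more than about 5 mm down. It dips by itself as the ratchet clicks.
- probe1: one of up to three identical grey probes standing in the slanted stand (absent: always None). Square body 22 x 22 x 150 mm, round steel tip 14 mm across, 22 mm long, on its upper end; 0.08 kg. Origin on the axis at the middle of the 150 mm body; z axis from foot to tip. Its well is 30 mm wide and 60 mm deep, so 90 mm of body shows above the rim; it comes out along its own axis.
- probe2: one of up to three identical grey probes standing in the slanted stand (absent: always None). Square body 22 x 22 x 150 mm, round steel tip 14 mm across, 22 mm long, on its upper end; 0.08 kg. Origin on the axis at the middle of the 150 mm body; z axis from foot to tip. Its well is 30 mm wide and 60 mm deep, so 90 mm of body shows above the rim; it comes out along its own axis.
- probe3: one of up to three identical grey probes standing in the slanted stand (absent: always None). Square body 22 x 22 x 150 mm, round steel tip 14 mm across, 22 mm long, on its upper end; 0.08 kg. Origin on the axis at the middle of the 150 mm body; z axis from foot to tip. Its well is 30 mm wide and 60 mm deep, so 90 mm of body shows above the rim; it comes out along its own axis.
- stand: fixed walnut and grey stand on the left, base 120 x 250 mm, with three square wells in a row along its y, 80 mm apart, rims about 80 mm above the counter. The wells lean 20 degrees: the probes' tops lean towards the stand's +x (away from the robot). Origin at the centre of the base's underside.
- case1: one of up to two identical white plastic charging cases, a closed rounded box 80 (own x) x 52 (own y) x 28 (own z) mm, 0.07 kg, lying loose on the counter on the right (absent: always None). Not one of the six on the walnut rack at the back. Origin at the centre of its underside, z axis up.
- case2: one of up to two identical white plastic charging cases, a closed rounded box 80 (own x) x 52 (own y) x 28 (own z) mm, 0.07 kg, lying loose on the counter on the right (absent: always None). Not one of the six on the walnut rack at the back. Origin at the centre of its underside, z axis up.
- pebble: matte black remote control pebble, 64 mm across, 22 mm high, to be left alone; origin at the centre of its underside
- speculum_cup: blue plastic speculum cup, 64 mm across, 60 mm high, to be left alone; origin at the centre of its underside
- hearing_aid: silver in-ear hearing aid, about 45 x 20 x 18 mm, to be left alone; origin at the centre of its underside
Not all that is in view belongs to the job. Leave any green look-alike of the probe3 alone.

How it is judged (in metres and radians):
On the way, in this order (a step that is already met when the one before it is completed fails the run):
1. the brake lever is up in the last notch, with the tray at the near end (value of joint lever above 0.74 rad and value of joint tray below 0.03 m), for 0.2 s.
2. every probe lies flat and every charging case stands right way up on the tray's floor, let go, with the brake set and the tray at the near end (all of step 1 and x of probe1 in the frame of tray_floor between -0.1 and 0.1 m and y of probe1 in the frame of tray_floor between -0.12 and 0.12 m and z of probe1 in the frame of tray_floor between 0 and 0.022 m and angle between probe1's own z axis and vertical between 1.4 and 1.75 rad and x of probe2 in the frame of tray_floor between -0.1 and 0.1 m and y of probe2 in the frame of tray_floor between -0.12 and 0.12 m and z of probe2 in the frame of tray_floor between 0 and 0.022 m and angle between probe2's own z axis and vertical between 1.4 and 1.75 rad and x of probe3 in the frame of tray_floor between -0.1 and 0.1 m and y of probe3 in the frame of tray_floor between -0.12 and 0.12 m and z of probe3 in the frame of tray_floor between 0 and 0.022 m and angle between probe3's own z axis and vertical between 1.4 and 1.75 rad and x of case1 in the frame of tray_floor between -0.1 and 0.1 m and y of case1 in the frame of tray_floor between -0.12 and 0.12 m and z of case1 in the frame of tray_floor between -0.01 and 0.01 m and angle between each of case1, case2's own z axis and vertical below 0.15 rad and x of case2 in the frame of tray_floor between -0.1 and 0.1 m and y of case2 in the frame of tray_floor between -0.12 and 0.12 m and z of case2 in the frame of tray_floor between -0.01 and 0.01 m and contact force between the fingers and probe1 below 0.1 N and contact force between the fingers and probe2 below 0.1 N and contact force between the fingers and probe3 below 0.1 N and contact force between the fingers and case1 below 0.1 N and contact force between the fingers and case2 below 0.1 N), for 0.2 s.
3. the brake has been released by its button: the lever is down, the tray still at the near end (value of joint lever below 0.1 rad and value of joint tray below 0.03 m), for 0.2 s.
At the end, for the whole second after the job is handed in: Tray within 6 mm of its far stop, brake lever down (under 0.1 rad); every probe present lies flat (within 10 degrees) and every loose case present is right way up (within 9 degrees) on the tray floor, none stacked (probe axis under 22 mm, case underside under 10 mm above it), all at rest (value of joint tray above 0.094 m and value of joint lever below 0.1 rad and x of probe1 in the frame of tray_floor between -0.1 and 0.1 m and y of probe1 in the frame of tray_floor between -0.12 and 0.12 m and z of probe1 in the frame of tray_floor between 0 and 0.022 m and angle between probe1's own z axis and vertical between 1.4 and 1.75 rad and x of probe2 in the frame of tray_floor between -0.1 and 0.1 m and y of probe2 in the frame of tray_floor between -0.12 and 0.12 m and z of probe2 in the frame of tray_floor between 0 and 0.022 m and angle between probe2's own z axis and vertical between 1.4 and 1.75 rad and x of probe3 in the frame of tray_floor between -0.1 and 0.1 m and y of probe3 in the frame of tray_floor between -0.12 and 0.12 m and z of probe3 in the frame of tray_floor between 0 and 0.022 m and angle between probe3's own z axis and vertical between 1.4 and 1.75 rad and x of case1 in the frame of tray_floor between -0.1 and 0.1 m and y of case1 in the frame of tray_floor between -0.12 and 0.12 m and z of case1 in the frame of tray_floor between -0.01 and 0.01 m and angle between each of case1, case2's own z axis and vertical below 0.15 rad and x of case2 in the frame of tray_floor between -0.1 and 0.1 m and y of case2 in the frame of tray_floor between -0.12 and 0.12 m and z of case2 in the frame of tray_floor between -0.01 and 0.01 m and linear speed of each of probe1, probe2, probe3, case1, case2 below 0.02 m/s); the robot touches nothing.
It fails at once if the pebble is shoved more than 5 cm (distance of pebble from where it was at the start of the episode above 0.05 m).
It fails at once if the speculum cup is shoved more than 5 cm (distance of speculum_cup from where it was at the start of the episode above 0.05 m).
It fails at once if the hearing aid is shoved more than 5 cm (distance of hearing_aid from where it was at the start of the episode above 0.05 m).
Of probe1, probe2, probe3 only 2 to 3 are there at a start; the rules pass over those that are not, and their reading is None.
Of case1, case2 only 1 to 2 are there at a start; the rules pass over those that are not, and their reading is None.
At some moment in a run one of case1, case2 may be knocked a few centimetres aside while the robot is not near it.
Once in a run the grip may slacken for a moment while it holds something.
It also fails if it takes over 210 s, if anything falls off the work surface, if the arm or the gripper's body presses on something with over 40 N, if the wrist force passes 120 N, or if a joint passes its speed limit or range.

## Working session

There is one attempt and no reset: what is moved stays moved. The work goes in short steps, Python scripts to look and compute and a shell command to move; the robot and the scene stay as the last step left them, time stands still between calls to the robot, and variables do not carry over. Pictures are saved under pics/ and viewed, at most 14 in all, crops included, and the job is handed in when it is done.

```bash
ls; mkdir -p pics; cat > h.py <<'E'
import numpy as np, cv2, pickle
from plant import r, vision
from scipy.spatial.transform import Rotation as R
def cap(name, fn=None):
    s=r.get_state(); c=vision.capture(name)
    if name=="wrist":
        T=np.eye(4); T[:3,:3]=R.from_euler('xyz',s['eef_rot'],degrees=True).as_matrix(); T[:3,3]=s['tcp_pos']
        M=T@np.array(c['hand_eye'])      # cam->world
    else: M=np.linalg.inv(np.array(c['extrinsics']))
    c['M']=M
    if fn: cv2.imwrite('pics/'+fn,c['frame'])
    return c
def ray(c,u,v):
    K=np.array(c['camera_matrix']); d=np.array([(u-K[0,2])/K[0,0],(v-K[1,2])/K[1,1]]); rd=np.hypot(*d); q=rd
    for _ in range(20): q=rd/(1+c['k1']*q*q)
    d=d*(q/rd if rd>0 else 1)
    return c['M'][:3,3], c['M'][:3,:3]@np.array([d[0],-d[1],-1.])
def onz(c,u,v,z):
    o,d=ray(c,u,v); return o+d*(z-o[2])/d[2]
def dep(c,u,v):
    z=c['depth'][int(round(v)),int(round(u))]; o,d=ray(c,u,v); return o+d*z
def cross(c1,p1,c2,p2):
    o1,d1=ray(c1,*p1);o2,d2=ray(c2,*p2)
    t=np.linalg.lstsq(np.stack([d1,-d2],1),o2-o1,rcond=None)[0]
    a=o1+t[0]*d1;b=o2+t[1]*d2
    return (a+b)/2, np.linalg.norm(a-b)
E
python3 - <<'E'
from h import *
for n in('side','top','wrist'):
    c=cap(n,n+'0.png'); pickle.dump(c,open(n+'0.pkl','wb')); print(n,c['M'].round(3).tolist(),c['k1'],c['camera_matrix'])
print(r.get_state())
E
```

```text
pics
side [[-0.992, 0.06, -0.108, 0.354], [-0.123, -0.528, 0.84, 0.857], [-0.007, 0.847, 0.532, 0.632], [0.0, 0.0, 0.0, 1.0]] -0.13328448118604458 [[413.47574935   0.         262.15491121]
 [  0.         413.47574935 185.55353844]
 [  0.           0.           1.        ]]
top [[0.002, 0.998, -0.07, 0.394], [-1.0, 0.002, 0.008, -0.003], [0.009, 0.07, 0.997, 1.153], [0.0, 0.0, 0.0, 1.0]] 0.052257931069748915 [[442.60459892   0.         249.56747145]
 [  0.         442.60459892 187.48631317]
 [  0.           0.           1.        ]]
wrist [[-0.273, -0.927, -0.258, 0.115], [0.962, -0.263, -0.073, -0.668], [0.0, -0.268, 0.963, 0.385], [0.0, 0.0, 0.0, 1.0]] -0.015405880911821676 [[290.96030411   0.         253.84038138]
 [  0.         290.96030411 191.29758006]
 [  0.           0.           1.        ]]
{'time_s': 0.15, 'joints': array([-5.75756215e+01,  2.05803469e+01,  6.46712369e-01, -1.41850202e-02,
       -7.01364747e+01, -1.65062313e+01]), 'qd': array([-0.02743534, -0.12666364,  0.09149947,  0.18085196, -0.01976912,
       -0.05407852]), 'joint_torque': array([-3.02579348e-03, -5.83273137e+01,  2.93292421e+01,  7.00110197e+00,
        8.87241651e-03, -1.06548375e-04]), 'tcp_pos': array([ 0.18500235, -0.64880014,  0.24786479]), 'eef_rot': array([ 1.79928991e+02, -7.13395956e-03, -1.64086676e+02]), 'contact_force': array([-0.10253654,  0.19771283, -0.05470138]), 'moment': array([-0.00438497,  0.03285156,  0.05717973]), 'gripper_force': 0.0, 'gripper_width': 0.08789095047375564}
```

View pics/top0.png

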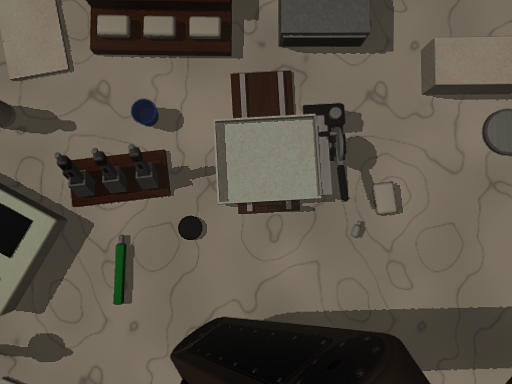

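View pics/side0.png

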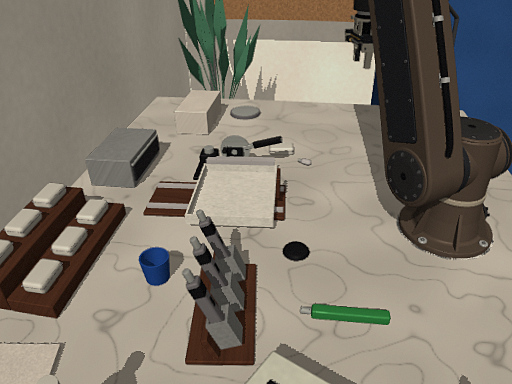

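```bash
python3 - <<'E'
from h import *
t=pickle.load(open('top0.pkl','rb'))['frame'];w=pickle.load(open('wrist0.pkl','rb'))['frame']
a=cv2.resize(t[90:250,205:415],None,fx=2.4,fy=2.4,interpolation=3) # 504x384
b=cv2.resize(t[135:215,45:185],None,fx=3,fy=3,interpolation=3) #420x... 
im=np.zeros((600,800,3),np.uint8); a=np.clip(a*1.5,0,255);b=np.clip(b*1.5,0,255)
im[:384,:504]=a; im[384-24:,0:0]=0
ww=cv2.resize(w,(296,222)); im[:222,504:800]=ww; im[384:384+216,:420]=b[:216]
s=pickle.load(open('side0.pkl','rb'))['frame'][125:200,185:320]
im[384:600,420:420+380]=cv2.resize(s,(380,216))
cv2.imwrite('pics/comp0.png',im)
E
```

```text
(no output)
```

View pics/comp0.png

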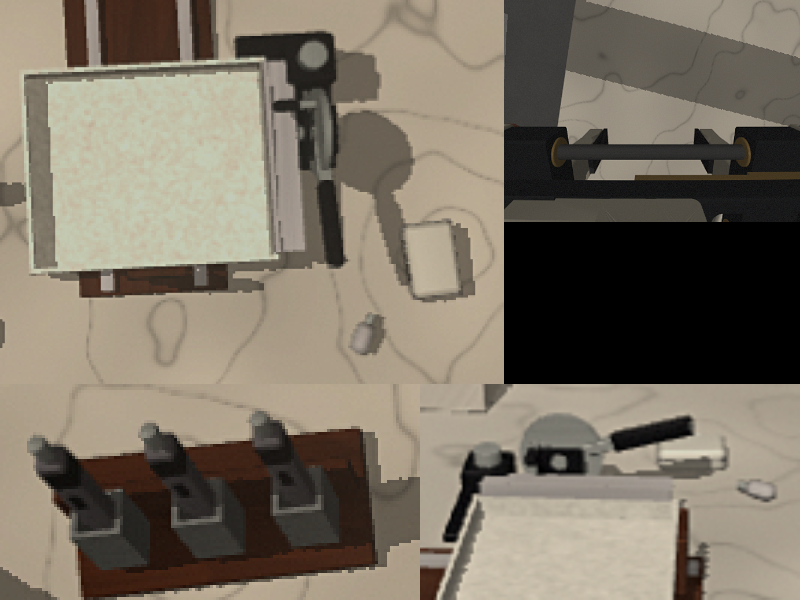

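```bash
python3 - <<'E'
from h import *
np.set_printoptions(precision=4,suppress=True)
t=pickle.load(open('top0.pkl','rb')); s=pickle.load(open('side0.pkl','rb'))
def cloud(c):
    P=np.zeros((384,512,3))
    for v in range(384):
        for u in range(512):
            z=c['depth'][v,u]; o,d=ray(c,u,v); P[v,u]=o+d*z
    return P
P=cloud(t); S=cloud(s); np.savez('cl0.npz',P=P,S=S)
print('button',P[112,335],onz(t,335.4,112.1,.076)); 
for v in (160,165,170,180,190,200): print('lever',v,P[v,341+int((v-165)/10)])
print('counter',P[270,250],P[230,400])
# case mask
hsv=cv2.cvtColor(t['frame'],cv2.COLOR_BGR2HSV)
def box(z0,z1,u0,u1,v0,v1,name,Q=P):
    m=np.zeros((384,512),np.uint8); m[v0:v1,u0:u1]=((Q[v0:v1,u0:u1,2]>z0)&(Q[v0:v1,u0:u1,2]<z1))
    n,l,st,ce=cv2.connectedComponentsWithStats(m); k=1+np.argmax(st[1:,4]); pts=Q[l==k]
    (c,sz,a)=cv2.minAreaRect(pts[:,:2].astype(np.float32)); print(name,len(pts),'c',np.array(c),np.array(sz),a,'z med',np.median(pts[:,2])); print(cv2.boxPoints((c,sz,a)))
    return l==k
box(.02,.04,365,410,170,225,'case top')
box(.016,.03,200,330,100,215,'floor')
box(.036,.075,200,335,100,215,'wall')
box(.06,.10,300,360,90,215,'station')
box(.01,.03,340,372,210,245,'aid')
box(.01,.03,170,210,210,245,'pebble')
box(.04,.08,130,165,90,130,'cup')
box(.06,.095,50,180,140,215,'stand rims')
box(.1,.3,50,82,140,215,'pr1'); box(.1,.3,85,118,140,215,'pr2'); box(.1,.3,120,155,140,215,'pr3')
# tips
for (u,v) in ((63,157),(97,153),(133,148)): print('tip',P[v,u])
for (u,v) in ((190,282),(195,243),(202,216)): print('side tip',S[v,u])
E
```

```text
button [ 0.657  -0.2224  0.0762] [ 0.6568 -0.2234  0.076 ]
lever 160 [ 0.5364 -0.2334  0.0879]
lever 165 [ 0.5233 -0.2316  0.0953]
lever 170 [ 0.5111 -0.2311  0.097 ]
lever 180 [ 0.4864 -0.2317  0.1038]
lever 190 [ 0.4623 -0.2328  0.1085]
lever 200 [ 0.4385 -0.234   0.112 ]
counter [ 0.2626 -0.0144 -0.0002] [ 0.3663 -0.4006  0.0036]
case top 604 c [ 0.4491 -0.3581] [0.079  0.0517] 7.3586273193359375 z med 0.027226075284922047
[[ 0.4066 -0.3375]
 [ 0.4133 -0.3888]
 [ 0.4916 -0.3787]
 [ 0.485  -0.3274]]
floor 7722 c [ 0.5475 -0.0548] [0.205  0.2507] 3.3705251216888428 z med 0.023323860679198227
[[ 0.4379  0.0643]
 [ 0.4526 -0.186 ]
 [ 0.6572 -0.1739]
 [ 0.6425  0.0764]]
wall 1961 c [ 0.5568 -0.0777] [0.2327 0.307 ] 3.401146173477173 z med 0.05437221778046464
[[ 0.4315  0.0686]
 [ 0.4497 -0.2378]
 [ 0.6821 -0.224 ]
 [ 0.6638  0.0824]]
station 408 c [ 0.5458 -0.2268] [0.1462 0.0531] 19.812976837158203 z med 0.08720233837262958
[[ 0.468  -0.2266]
 [ 0.486  -0.2765]
 [ 0.6236 -0.227 ]
 [ 0.6056 -0.177 ]]
aid 100 c [ 0.3701 -0.2854] [0.0189 0.0436] 66.86449432373047 z med 0.0155972576363365
[... 501 characters left out ...]
4204]
 [0.4867 0.2008]
 [0.5422 0.2077]
 [0.5147 0.4273]]
pr1 338 c [0.5143 0.4056] [0.0458 0.0246] 3.756373882293701 z med 0.14825735716629862
[[0.4907 0.4164]
 [0.4923 0.3918]
 [0.538  0.3948]
 [0.5364 0.4194]]
pr2 300 c [0.5248 0.3266] [0.0476 0.0224] 5.0672197341918945 z med 0.15144429408427373
[[0.5001 0.3357]
 [0.5021 0.3133]
 [0.5496 0.3176]
 [0.5476 0.3399]]
pr3 280 c [0.5347 0.246 ] [0.0473 0.0218] 4.819849491119385 z med 0.15161920729297795
[[0.5102 0.2549]
 [0.512  0.2332]
 [0.5591 0.2371]
 [0.5573 0.2589]]
tip [0.5309 0.4037 0.1627]
tip [0.5378 0.3237 0.18  ]
tip [0.5486 0.2446 0.1841]
side tip [0.5261 0.4138 0.165 ]
side tip [0.5379 0.3333 0.1763]
side tip [0.5455 0.2539 0.1749]
```

The loose white things: the case on the counter at top pixel (386,198), about 79 x 52 mm with its top at 27 mm, is the only charging case that fits. The white boxes at row 27 are on the rack. Pixel (358,229) is the hearing aid. All three probes are present, with tips at (63,158), (97,153) and (134,148). The green one at (120,270) is the look-alike, so I leave it alone.

```bash
cat >> h.py <<'E'
def plan(pos,rot=None,step=True):
    """rot: 3x3 target tool rotation. prints rotvec/4deg in tool axes, then shift/20mm in final tool axes"""
    s=r.get_state(); A=R.from_euler('xyz',s['eef_rot'],degrees=True)
    B=A if rot is None else R.from_matrix(rot)
    w=np.degrees((A.inv()*B).as_rotvec())/4; d=B.inv().apply(np.array(pos)-s['tcp_pos'])/.02
    d0=A.inv().apply(np.array(pos)-s['tcp_pos'])/.02
    print('t',round(s['time_s'],1),'turn',w.round(2),'shift(after turn)',d.round(2),'shift(before)',d0.round(2))
def rot(zdir,ydir):
    z=np.array(zdir,float);z/=np.linalg.norm(z);y=np.array(ydir,float);y-=z*(y@z);y/=np.linalg.norm(y)
    return np.stack([np.cross(y,z),y,z],1)
YT=np.radians(3.4); tx=np.array([np.cos(YT),np.sin(YT),0]); ty=np.array([-np.sin(YT),np.cos(YT),0]); tc=np.array([.5475,-.0548,.0233])
E
python3 - <<'E'
from h import *
np.set_printoptions(precision=4,suppress=True)
D=np.load('cl0.npz');P=D['P'];S=D['S'];t=pickle.load(open('top0.pkl','rb'))
g=t['frame'].max(2); m=np.zeros((384,512),bool); m[166:204,335:352]=(g[166:204,335:352]<45)&(P[166:204,335:352,2]>.085)
q=P[m]; f=np.polyfit(q[:,0],q[:,1],1); print('lever n',len(q),'slope deg',np.degrees(np.arctan(f[0])),'y@.466',np.polyval(f,.466),'x range',q[:,0].min(),q[:,0].max(),'z fit',np.polyfit(q[:,0],q[:,2],1),np.polyval(np.polyfit(q[:,0],q[:,2],1),.466), 'ywid@.46', np.percentile((q[:,1]-np.polyval(f,q[:,0])),[2,98]))
for zb in (.45,.47): 
    k=abs(q[:,0]-zb)<.006; print(zb,q[k][:,1].min(),q[k][:,1].max())
# side view black handle
g=pickle.load(open('side0.pkl','rb'))['frame'].max(2); ms=np.zeros_like(m); ms[130:150,245:290]=(g[130:150,245:290]<40); q=S[ms]; print('side lever',len(q),q[:,0].min(),q[:,0].max(),np.median(q[:,1]),q[:,2].min(),q[:,2].max())
# probes
ys=np.radians(7.3); sx=np.array([np.cos(ys),np.sin(ys),0]); sy=np.array([-np.sin(ys),np.cos(ys),0]); c,s_=np.cos(np.radians(20)),np.sin(np.radians(20))
a=sx*s_+np.array([0,0,c]); b=sx*c-np.array([0,0,s_]); B=np.stack([b,sy,a],1)
for n,cen in (('L',(.514,.405)),('M',(.525,.3266)),('R',(.5347,.246))):
    for nm,Q in (('top',P),('side',S)):
        q=Q.reshape(-1,3); k=(q[:,2]>.095)&(np.hypot(q[:,0]-cen[0],q[:,1]-cen[1])<.06); q=q[k]@B
        y0=np.array([*cen,.15])@B; q=q[abs(q[:,1]-y0[1])<.025]
        bod=q[(q[:,2]<y0[2]+.0)]
        print(n,nm,len(q),'x',np.percentile(bod[:,0],[3,30,50,97]),'y',np.percentile(bod[:,1],[3,50,97]),'zmax',q[:,2].max())
# tray handle
m=np.zeros((384,512),bool); m[200:216,225:310]=P[200:216,225:310,2]>.03
q=(P[m]-tc); q=np.stack([q@tx,q@ty,P[m][:,2]],1); k=q[:,0]<-.109; print('plate',q[k].min(0),q[k].max(0),k.sum())
m=(abs(S[...,0]-.43)<.04)&(abs(S[...,1]+.06)<.07)&(S[...,2]>.012); q=(S[m]-tc); q=np.stack([q@tx,q@ty,S[m][:,2]],1);q=q[q[:,0]<-.109]; print('plate side',len(q),q.min(0),q.max(0))
Rl=rot([0,0,-1],ty); gp=np.array([.466,-.234,.103])
plan(gp+[0,0,.08],Rl)
E
```

```text
lever n 254 slope deg -4.161561878580547 y@.466 -0.22994482556878662 x range 0.3939689660485429 0.5212335535882435 z fit [-0.8353  0.5094] 0.12015259576658094 ywid@.46 [-0.0124  0.0095]
0.45 -0.24219275935780427 -0.226564935808834
0.47 -0.2402559614046246 -0.22554501675812022
side lever 166 0.4374112688422903 0.5196177619173097 -0.2288700754986206 0.07713908569061878 0.11513954794061276
L top 352 x [0.4699 0.4718 0.4726 0.489 ] y [0.3249 0.3304 0.347 ] zmax 0.37482849746063046
L side 738 x [0.4724 0.4738 0.4771 0.4916] y [0.33   0.3463 0.3485] zmax 0.3718690887170419
M top 313 x [0.47   0.4714 0.4724 0.4887] y [0.2464 0.2521 0.2672] zmax 0.3753733699165781
M side 640 x [0.4714 0.4731 0.4776 0.4923] y [0.2502 0.2661 0.2686] zmax 0.3710898058978558
R top 291 x [0.4697 0.4712 0.4719 0.4885] y [0.1657 0.172  0.1857] zmax 0.37589524125234985
R side 542 x [0.4708 0.4727 0.4777 0.4913] y [0.1724 0.1866 0.189 ] zmax 0.37067932233341344
plate [-0.1502 -0.0283  0.0392] [-0.111   0.0607  1.1528] 124
plate side 208 [-0.1327 -0.0655  0.0125] [-0.109   0.0714  0.0932]
t 0.1 turn [ 0.02 -0.    3.13] shift(after turn) [-15.26  19.87   3.24] shift(before) [-19.2   16.09   3.26]
```

```bash
python3 -m pendant '[[[0,0,0,0,0,0.78,1],[0,0,0,0,0,0.78,1],[0,0,0,0,0,0.78,1],[0,0,0,0,0,0.78,1],[-0.76,0.99,0,0,0,0,1],[-0.76,0.99,0,0,0,0,1],[-0.76,0.99,0,0,0,0,1],[-0.76,0.99,0,0,0,0,1]]]' 30
python3 -m pendant '[[[-0.76,0.99,0,0,0,0,1],[-0.76,0.99,0,0,0,0,1],[-0.76,0.99,0,0,0,0,1],[-0.76,0.99,0,0,0,0,1],[-0.76,0.99,0,0,0,0,1],[-0.76,0.99,0,0,0,0,1],[-0.76,0.99,0,0,0,0,1],[-0.76,0.99,0,0,0,0,1]]]'
python3 -m pendant '[[[-0.76,0.99,0,0,0,0,1],[-0.76,0.99,0,0,0,0,1],[-0.76,0.99,0,0,0,0,1],[-0.76,0.99,0,0,0,0,1],[-0.76,0.99,0,0,0,0,1],[-0.76,0.99,0,0,0,0,1],[-0.76,0.99,0,0,0,0,1],[-0.76,0.99,0,0,0,0,1]]]'
python3 - <<'E'
from h import *
plan([.466,-.2333,.103],rot([0,0,-1],ty)); print(r.get_state()['tcp_pos'])
E
```

```text
time_s: 0.95
tcp_pos: [0.2413, -0.5655, 0.2482]
eef_rot: [180.0, -0.0, -176.6]
contact_force: [1.0, 0.8, 1.1]
gripper_width: 0.0874
gripper_force: 0.0
time_s: 1.75
tcp_pos: [0.3532, -0.4, 0.2484]
eef_rot: [180.0, -0.0, -176.6]
contact_force: [0.4, -1.7, -0.2]
gripper_width: 0.0877
gripper_force: 0.0
time_s: 2.55
tcp_pos: [0.4651, -0.2346, 0.2485]
eef_rot: [180.0, -0.0, -176.6]
contact_force: [0.0, 0.2, 0.4]
gripper_width: 0.0873
gripper_force: 0.0
t 2.5 turn [ 0.   -0.    0.01] shift(after turn) [-0.05  0.06  7.27] shift(before) [-0.05  0.06  7.27]
[ 0.46512509 -0.23461934  0.2484606 ]
```

```bash
python3 -m pendant '[[[0,0,0.91,0,0,0,1],[0,0,0.91,0,0,0,1],[0,0,0.91,0,0,0,1],[0,0,0.91,0,0,0,1],[0,0,0.91,0,0,0,1],[0,0,0.91,0,0,0,1],[0,0.05,0.91,0,0,0,1],[0,0,0.91,0,0,0,1]]]' 30
python3 -m pendant '[[[0,0,0,0,0,0,-1],[0,0,0,0,0,0,-1],[0,0,0,0,0,0,-1],[0,0,0,0,0,0,-1],[0,0,0,0,0,0,-1],[0,0,0,0,0,0,-1],[0,0,0,0,0,0,-1],[0,0,0,0,0,0,-1]]]'
python3 -m pendant '[[[0,0,0,0,0,0,-1],[0,0,0,0,0,0,-1],[0,0,0,0,0,0,-1],[-0.15,0,-0.48,0,0,0,-1],[-0.19,0,-0.46,0,0,0,-1],[-0.23,0,-0.45,0,0,0,-1],[-0.27,0,-0.42,0,0,0,-1],[0,0,0,0,0,0,-1]]]'
```

```text
time_s: 3.35
tcp_pos: [0.4645, -0.2345, 0.1021]
eef_rot: [180.0, -0.0, -176.6]
contact_force: [0.8, -0.4, 0.6]
gripper_width: 0.0878
gripper_force: 0.0
time_s: 4.15
tcp_pos: [0.4648, -0.2346, 0.1031]
eef_rot: [-180.0, 0.0, -176.6]
contact_force: [-0.0, 0.3, 0.5]
gripper_width: 0.0292
gripper_force: 0.0
time_s: 4.95
tcp_pos: [0.4817, -0.2357, 0.1398]
eef_rot: [-179.8, -0.0, -176.6]
contact_force: [-1.4, -15.3, -2.4]
gripper_width: 0.0158
gripper_force: 30.0
```

```bash
python3 -m pendant '[[[0,-0.1,0,0,0,0,-1],[-0.31,0,-0.40,0,0,0,-1],[-0.34,0,-0.37,0,0,0,-1],[-0.37,0,-0.34,0,0,0,-1],[-0.40,0,-0.31,0,0,0,-1],[-0.42,0,-0.27,0,0,0,-1],[-0.48,0,-0.25,0,0,0,-1],[0,0,0,0,0,0,-1]]]'
python3 - <<'E'
from h import *
s=r.get_state();p=s['tcp_pos'];print(p,s['contact_force']); d=p-[0,0,.003]-np.array([.577,-.2267,.07]); print(np.hypot(d@tx,d[2]),np.degrees(np.arctan2(d[2],-d@tx))-15)
E
```

```text
time_s: 5.75
tcp_pos: [0.5257, -0.2335, 0.1771]
eef_rot: [-180.0, -0.4, -176.6]
contact_force: [-6.2, -5.1, 0.1]
gripper_width: 0.016
gripper_force: 30.0
[ 0.52570291 -0.23347329  0.17713087] [-6.23227611 -5.13032801  0.1135845 ]
0.11621822250347295 48.6364351785691
```

```bash
cat >> h.py <<'E'
ys=np.radians(7.3); sx=np.array([np.cos(ys),np.sin(ys),0]); sy=np.array([-np.sin(ys),np.cos(ys),0]); Z=np.array([0,0,1.])
c20,s20=np.cos(np.radians(20)),np.sin(np.radians(20))
pa=sx*s20+Z*c20; pb=sx*c20-Z*s20
PY=dict(L=.3368,M=.2575,R=.1775)
def ptool(tilt,x=sx,y=sy):  # tool pointing down, tilted forward by tilt deg
    t=np.radians(tilt); return rot(x*np.sin(t)-Z*np.cos(t),y)
def pgrasp(n,tilt,back=0,h=.3125):
    M=ptool(tilt); return pb*.4818+sy*PY[n]+pa*h-M[:,2]*(.013+back), M
E
python3 -m pendant '[[[0,0,0,0,0,0,0],[0,0,0,0,0,0,0],[0,0,0,0,0,0,0],[0,0,0,0,0,0,0],[0,0,-0.5,0,0,0,0],[0,0,-1,0,0,0,0],[0,0,-1,0,0,0,0],[0,0,-1,0,0,0,0]]]'
python3 -m pendant '[[[0,0,-1,0,0,0,0.36],[0,0,-1,0,0,0,0.36],[0,0,-1,0,0,0,0.36],[0.5,0,-0.5,0,0,0,0.36],[1,0,0,0,0,0,0.36],[1,0,0,0,0,0,0.36],[1,0,0,0,0,0,0.36],[0,0,0,0,0,0,0.36]]]'
python3 - <<'E'
from h import *
s=cap('top','top1.png'); t=cap('side','side1.png')
D=t['frame'][100:200,180:330]; a=cv2.resize(D,(600,400)); cv2.imwrite('pics/lev1.png',a)
print(r.get_state()['tcp_pos'],r.get_state()['joints'])
for tl in (60,): 
    p,M=pgrasp('R',tl,.1); print(p); plan(p,M); print(pgrasp('R',tl)[0])
E
```

```text
time_s: 6.55
tcp_pos: [0.5281, -0.2328, 0.2496]
eef_rot: [-180.0, 0.0, -176.6]
contact_force: [0.2, 0.2, 0.2]
gripper_width: 0.044
gripper_force: 0.0
time_s: 7.35
tcp_pos: [0.4555, -0.237, 0.3187]
eef_rot: [180.0, 0.0, -176.6]
contact_force: [-0.3, -0.7, -0.3]
gripper_width: 0.0597
gripper_force: 0.0
[ 0.45751221 -0.23701125  0.3185125 ] [-5.53490125e+00  2.99524934e+00 -1.26486228e+01 -3.64146920e-03
 -7.42948853e+01 -8.10387346e+01]
[0.4354675  0.23473517 0.18536864]
t 7.5 turn [ -0.51 -14.98  -0.88] shift(after turn) [ 4.81 23.54  4.98] shift(before) [-0.3  23.61  6.66]
[0.52136808 0.24573929 0.13536864]
```

View pics/lev1.png

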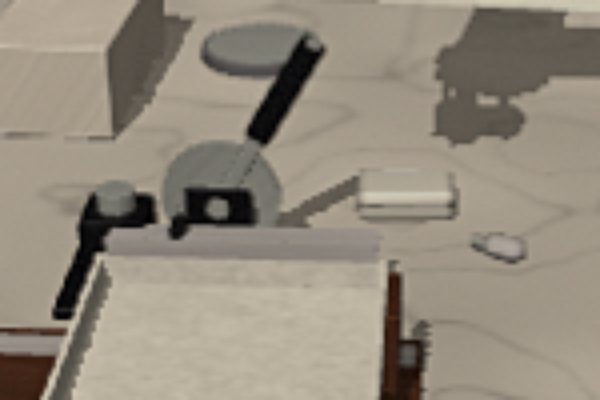

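```bash
python3 -m pendant '[[[0,0.98,0,-0.02,-0.62,-0.04,0.36],[0,0.98,0,-0.02,-0.62,-0.04,0.36],[0,0.98,0,-0.02,-0.62,-0.04,0.36],[0,0.98,0,-0.02,-0.62,-0.04,0.36],[0,0.98,0,-0.02,-0.62,-0.04,0.36],[0,0.98,0,-0.02,-0.62,-0.04,0.36],[0,0.98,0,-0.02,-0.62,-0.04,0.36],[0,0.98,0,-0.02,-0.62,-0.04,0.36]]]'
python3 -m pendant '[[[0,0.98,0,-0.02,-0.62,-0.04,0.36],[0,0.98,0,-0.02,-0.62,-0.04,0.36],[0,0.98,0,-0.02,-0.62,-0.04,0.36],[0,0.98,0,-0.02,-0.62,-0.04,0.36],[0,0.98,0,-0.02,-0.62,-0.04,0.36],[0,0.98,0,-0.02,-0.62,-0.04,0.36],[0,0.98,0,-0.02,-0.62,-0.04,0.36],[0,0.98,0,-0.02,-0.62,-0.04,0.36]]]'
python3 -m pendant '[[[0,0.98,0,-0.02,-0.62,-0.04,0.36],[0,0.98,0,-0.02,-0.62,-0.04,0.36],[0,0.98,0,-0.02,-0.62,-0.04,0.36],[0,0.98,0,-0.02,-0.62,-0.04,0.36],[0,0.98,0,-0.02,-0.62,-0.04,0.36],[0,0.98,0,-0.02,-0.62,-0.04,0.36],[0,0.98,0,-0.02,-0.62,-0.04,0.36],[0,0.98,0,-0.02,-0.62,-0.04,0.36]]]'
python3 - <<'E'
from h import *
print(r.get_state()['joints'].round(1))
p,M=pgrasp('R',60,.1); plan(p,M); p,M=pgrasp('R',60,0); plan(p,M)
E
```

```text
time_s: 8.25
tcp_pos: [0.4474, -0.0797, 0.3187]
eef_rot: [179.5, 20.0, -175.4]
contact_force: [0.8, 0.0, 0.1]
gripper_width: 0.0594
gripper_force: 0.0
time_s: 9.05
tcp_pos: [0.4392, 0.0771, 0.3375]
eef_rot: [179.2, 38.8, -174.1]
contact_force: [1.0, -0.9, -0.8]
gripper_width: 0.0594
gripper_force: 0.0
time_s: 9.85
tcp_pos: [0.4642, 0.1633, 0.4164]
eef_rot: [179.5, 50.3, -166.8]
contact_force: [1.2, -0.7, -0.4]
gripper_width: 0.0594
gripper_force: 0.0
[  50.3  -28.2  -58.2   61.9  -31.1 -173.6]
t 9.8 turn [ 1.36 -2.43  0.84] shift(after turn) [10.49  3.73  4.93] shift(before) [9.26 3.74 6.97]
t 9.8 turn [ 1.36 -2.43  0.84] shift(after turn) [10.49  3.73  9.93] shift(before) [ 8.43  3.25 11.87]
```

```bash
cat > kin.py <<'E'
from h import *
from scipy.optimize import least_squares
LO=np.array([-176.03,-82.01,-58.28,-173.87,-174.79,-173.66]);HI=np.array([176.03,121.73,71.71,95.51,-.11,173.66])
E_=lambda ax,d: R.from_euler(ax,d,degrees=True).as_matrix()
def fk(q,p,s4=1,s6=1,o6=0):
    a1,L2,a3,L3,z0,L6=p
    A=E_('z',q[0]); o=A@np.array([a1,0,z0]); A=A@E_('y',q[1]); o=o+A@np.array([0,0,L2])
    A=A@E_('y',-q[2]); o=o+A@np.array([L3,0,a3]); A=A@E_('x',s4*q[3])@E_('y',-q[4]); o=o+A@np.array([L6,0,0])
    A=A@E_('x',s6*q[5]+o6); return o, A@np.array([[0,0,1.],[0,1,0],[-1,0,0]])
E
cat > fit.py <<'E'
from kin import *
D=[([-57.5756,20.5803,.6467,-.0142,-70.1365,-16.5062],[.185,-.6488,.24786],[179.929,-.007,-164.087]),
([-5.5349,2.99525,-12.6486,-.00364,-74.29489,-81.03873],[.45751,-.23701,.31851],[180,0,-176.6])]
s=r.get_state(); D.append((s['joints'],s['tcp_pos'],s['eef_rot']))
best=None
for s4 in(1,-1):
  for s6 in (1,-1):
    for o6 in (0,90,180,270):
      e=sum(np.degrees((R.from_matrix(fk(q,[0]*6,s4,s6,o6)[1]).inv()*R.from_euler('xyz',w,degrees=True)).magnitude()) for q,_,w in D)
      if best is None or e<best[0]: best=(e,s4,s6,o6)
print(best)
f=least_squares(lambda p: np.concatenate([fk(q,p,*best[1:])[0]-x for q,x,_ in D]),[.05,.44,.03,.42,.33,.25])
print(f.x,f.cost,np.linalg.svd(f.jac)[1]); 
open('kin.py','a').write(f'P_={f.x.tolist()}; S_={best[1:]}\n')
E
python3 fit.py
```

```text
(np.float64(0.06679404321297565), -1, -1, 270)
[ 0.30894593  0.6365673  -0.21988129  0.2022814   0.50242984  0.56220174] 0.036931593150435836 [3.35910152 2.45668178 0.72188555 0.37700023 0.11846364 0.06220929]
```

```bash
sed -i '/^P_=/d; s/a1,L2,a3,L3,z0,L6=p/a1,L2,a3,L3,z0,L6,b=p/; s/np.array(\[L3,0,a3\])/np.array([L3,b,a3])/' kin.py; sed -i 's/\[0\]\*6/[0]*7/; s/.33,.25\]/.33,.25,-.19]/' fit.py; python3 fit.py
```

```text
(np.float64(0.06679404321297565), -1, -1, 270)
[ 0.93522379  0.48792507  0.16237574 -0.5464586  -0.32831469  0.17524361
 -0.18547211] 0.001674235673746092 [3.35999847 2.45674588 1.74691789 0.70013444 0.34058261 0.11551668
 0.05965724]
```

```bash
cat > log.py <<'E'
from h import *; import json
s=r.get_state(); open('log.jsonl','a').write(json.dumps([list(s['joints']),list(s['tcp_pos']),list(s['eef_rot'])])+'\n')
E
L="python3 log.py"; $L
python3 -m pendant '[[[0,0,0,0,1,0,0.36],[0,0,0,0,1,0,0.36],[0,0,0,0,1,0,0.36],[0,0,0,0,1,0,0.36],[0,0,0,0,1,0,0.36],[0,0,0,0,1,0,0.36],[0,0,0,0,1,0,0.36],[0,0,0,0,0,0,0.36]]]' | grep pos; $L
python3 -m pendant '[[[0,0,0,0,1,-1,0.36],[0,0,0,0,1,-1,0.36],[0,0,0,0,1,-1,0.36],[0,0,0,0,1,-1,0.36],[0,0,0,0,0,-1,0.36],[0,0,0,0,0,-1,0.36],[0,0,0,0,0,-1,0.36],[0,0,0,0,0,-1,0.36]]]' | grep pos; $L
python3 -m pendant '[[[0,0,0,1,0,-1,0.36],[0,0,0,1,0,-1,0.36],[0,0,0,1,0,-1,0.36],[0,0,0,1,0,-1,0.36],[0,0,0,1,0,-1,0.36],[0,0,0,1,0,-1,0.36],[0,0,0,1,0,-1,0.36],[0,0,0,0,0,-1,0.36]]]' | grep pos; $L
python3 -m pendant '[[[0,0,0,-1,0,-1,0.36],[0,0,0,-1,0,-1,0.36],[0,0,0,-1,0,-1,0.36],[0,0,0,-1,0,-1,0.36],[0,0,0,-1,0,-1,0.36],[0,0,0,-1,0,-1,0.36],[0,0,0,-1,0,-1,0.36],[0,0,0,0,0,-1,0.36]]]' ; $L
cat >> fit.py <<'E'
import json
D=D[:2]+[json.loads(l) for l in open('log.jsonl')]
p=np.array([.05,.44,.03,.42,.33,.25,-.19]+[0]*4)
def fk2(q,p): 
    o,T=fk(q,p[:7],*best[1:]); W=E_('z',q[0])@E_('y',q[1]-q[2])@E_('x',best[1]*q[3])
    return o+W@np.array([0,p[7],p[8]])+T@np.array([p[9],p[10],0])
f=least_squares(lambda p: np.concatenate([fk2(q,p)-np.array(x) for q,x,_ in D]+[1e-4*p]),p)
print(f.x.round(4)); print(np.array([(fk2(q,f.x)-x) for q,x,_ in D]).round(4))
for q,x,w in D: print(np.round(q,1),np.round(x,3),np.round(w,0))
E
python3 fit.py
```

```text
tcp_pos: [0.4654, 0.1641, 0.4165]
tcp_pos: [0.464, 0.1623, 0.4156]
tcp_pos: [0.4631, 0.1623, 0.4148]
time_s: 13.05
tcp_pos: [0.465, 0.1629, 0.415]
eef_rot: [178.1, -14.9, -73.7]
contact_force: [0.0, 0.4, -0.3]
gripper_width: 0.0597
gripper_force: 0.0
(np.float64(0.06679404321293782), -1, -1, 270)
[-0.2141543   0.59871207  0.03805458  0.67732186  0.21619344  0.33952082
 -0.19166193] 7.898984893194072e-05 [3.44664052 2.45027122 1.73448216 0.288428   0.12492564 0.09017067
 0.03852007]
[-0.      0.6016  0.      0.4636  0.1988  0.356   0.     -0.1918 -0.
  0.      0.    ]
[[ 0.  0.  0.]
 [ 0. -0. -0.]
 [-0.  0.  0.]
 [-0. -0. -0.]
 [-0.  0.  0.]
 [ 0. -0. -0.]
 [ 0. -0.  0.]]
[-57.6  20.6   0.6  -0.  -70.1 -16.5] [ 0.185 -0.649  0.248] [ 180.   -0. -164.]
[ -5.5   3.  -12.6  -0.  -74.3 -81. ] [ 0.458 -0.237  0.319] [ 180.    0. -177.]
[  50.3  -28.2  -58.2   61.9  -31.1 -173.6] [0.464 0.163 0.416] [ 179.   50. -167.]
[  52.2  -15.1  -25.3   15.1  -62.7 -133.7] [0.465 0.164 0.417] [ 180.   22. -167.]
[ 46.2  -5.  -10.7   5.2 -79.8 -91.6] [0.464 0.162 0.416] [-175.    5. -134.]
[ 65.5 -12.3 -35.2  36.1 -71.6 -91.2] [0.463 0.162 0.415] [-147.   -7. -105.]
[ 50.7   1.8  -7.9  11.1 -90.5 -35.6] [0.465 0.163 0.415] [178. -15. -74.]
```

```bash
cat >> kin.py <<'E'
PF=[0,.6016,0,.4636,.1988,.356,0]
def FK(q):
    o,T=fk(q,PF,-1,-1,270); return o+E_('z',q[0])@E_('y',q[1]-q[2])@E_('x',-q[3])@np.array([0,-.1918,0]),T
SEEDS=[[j1,10,-10,j4,-70,j6] for j1 in(-10,30,60,90) for j4 in(-80,-30,10,60) for j6 in(-140,-50,40,130)]
def IK(p,M,seeds=None):
    def res(q):
        o,T=FK(q); return np.concatenate([(o-p)*10,(R.from_matrix(T.T@M)).as_rotvec()])
    sol=[]
    for s in (SEEDS if seeds is None else seeds):
        f=least_squares(res,np.clip(s,LO+2,HI-2),bounds=(LO+1,HI-1),x_scale=20.,max_nfev=60)
        if f.cost<1e-6 and not any(np.allclose(f.x,g,atol=3) for g in sol): sol.append(f.x)
    return sol
E
cat > a.py <<'E'
from kin import *
np.set_printoptions(precision=0,suppress=True,linewidth=200)
for tau in (30,45,60):
  for n in 'RL':
    for sg in (1,-1):
      M=ptool(tau); 
      if sg<0: M=M@np.diag([-1,-1,1.])
      for nm,off in (('grasp',-.013*M[:,2]),('back',-.1*M[:,2]),('lift',pa*.1)):
        p=pb*.4818+sy*PY[n]+pa*.3125+off
        S=IK(p,M); print(tau,n,sg,nm,[x.round() for x in S])
  lt=tau-70
  for dn,x,y in (('+x',tx,ty),('-y',-ty,tx),('+y',ty,-tx)):
    for sg in (1,-1):
      M=ptool(lt,x,y); 
      if sg<0: M=M@np.diag([-1,-1,1.])
      p=tc+.04*tx+.0*ty+Z*.02-.013*M[:,2]
      S=IK(p,M); print('  lay',lt,dn,sg,[x.round() for x in S])
E
time timeout 560 python3 a.py
```

```text
30 R 1 grasp []
30 R 1 back []
30 R 1 lift []
30 R -1 grasp []
30 R -1 back [array([ 52.,  -4., -57.,  56., -25.,  -4.])]
30 R -1 lift [array([ 45.,   3., -49.,  54., -22.,   5.])]
30 L 1 grasp [array([ 53.,  13., -52.,  81., -21., 148.])]
30 L 1 back [array([ 67.,   5., -47.,  53., -33., 166.])]
30 L 1 lift []
30 L -1 grasp [array([ 53.,  13., -52.,  81., -21., -32.])]
30 L -1 back [array([ 67.,   5., -47.,  53., -33., -14.])]
30 L -1 lift [array([ 59.,  10., -39.,  51., -31.,  -5.])]
  lay -40 +x 1 [array([ 11.,  47.,  11.,  -5., -94., -96.])]
  lay -40 +x -1 [array([ 11.,  47.,  11.,  -5., -94.,  84.])]
  lay -40 -y 1 [array([ -13.,   35.,   -0.,  -40.,  -73., -145.])]
  lay -40 -y -1 [array([-13.,  35.,  -0., -40., -73.,  35.])]
  lay -40 +y 1 [array([ 30.,  30., -41.,  48., -51., -68.])]
  lay -40 +y -1 [array([ 30.,  30., -41.,  48., -51., 112.])]
45 R 1 grasp []
45 R 1 back []
45 R 1 lift []
45 R -1 grasp [array([   5.,    6.,  -52., -172.,  -13.,  -96.])]
45 R -1 back []
45 R -1 lift []
45 L 1 grasp []
45 L 1 back []
45 L 1 lift []
45 L -1 grasp []
45 L -1 back []
45 L -1 lif
[... 238 characters left out ...]
29., -60.,  23.])]
  lay -25 +y 1 [array([ 26.,  25., -38.,  35., -42., -52.])]
  lay -25 +y -1 [array([ 26.,  25., -38.,  35., -42., 128.])]
60 R 1 grasp []
60 R 1 back []
60 R 1 lift []
60 R -1 grasp []
60 R -1 back []
60 R -1 lift []
60 L 1 grasp []
60 L 1 back []
60 L 1 lift []
60 L -1 grasp []
60 L -1 back []
60 L -1 lift []
  lay -10 +x 1 [array([ 13.,  29., -14.,  -2., -57., -98.])]
  lay -10 +x -1 [array([ 13.,  29., -14.,  -2., -57.,  82.])]
  lay -10 -y 1 []
  lay -10 -y -1 [array([  7.,  25., -16., -13., -49.,   5.])]
  lay -10 +y 1 [array([ 20.,  23., -30.,  15., -40., -28.])]
  lay -10 +y -1 [array([ 20.,  23., -30.,  15., -40., 152.])]
real	2m14.913s
user	2m15.453s
sys	0m0.116s
```

```bash
cat > a.py <<'E'
from kin import *
np.set_printoptions(precision=0,suppress=True,linewidth=200)
SD=[[j1,10,-10,j4,-70,j6] for j1 in(0,40) for j4 in(-60,-20,20) for j6 in(-100,0,100)]
for az,tau in ((90,45),(90,65),(60,45),(60,65)):
  e=np.radians(az); h=sx*np.cos(e)+sy*np.sin(e); t=np.radians(tau); d=h*np.sin(t)-Z*np.cos(t)
  y=np.cross(d,pa); psi=np.degrees(np.arccos(-d@pa)); print('az',az,'tau',tau,'psi',psi)
  for n in 'RL':
      M0=rot(d,y)
      for sg in (1,-1):
        M=M0@np.diag([sg,sg,1.])
        for nm,off in (('grasp',-.013*M[:,2]),('back',-.1*M[:,2]),('lift',pa*.1)):
          p=pb*.4818+sy*PY[n]+pa*.3125+off
          print(n,sg,nm,[x.round() for x in IK(p,M,SD)])
  # lay: probe axis horizontal dir u, tool keeps relation: in tool frame axis
  at=M0.T@pa
  for dn,u in (('+x',tx),('+y',ty),('-y',-ty),('-x',-tx)):
      # tool z in plane of u and vertical
      c=-np.cos(np.radians(psi)); dd=u*c-Z*np.sqrt(1-c*c); L0=rot(dd,np.cross(dd,u))
      for sg in (1,-1):
        M=L0@np.diag([sg,sg,1.]); p=tc+.04*u+Z*.02-.013*dd
        print('  lay',dn,sg,[x.round() for x in IK(p,M,SD)])
E
time timeout 570 python3 a.py
```

```text
az 90 tau 45 psi 48.3588567320902
R 1 grasp []
R 1 back [array([  6.,  19.,  -5., -47., -74., 171.])]
R 1 lift [array([ 13.,  19.,  -1., -48., -72., 164.])]
R -1 grasp [array([ 11.,  23.,  -8., -50., -66.,  -7.])]
R -1 back [array([  6.,  19.,  -5., -47., -74.,  -9.])]
R -1 lift [array([ 13.,  19.,  -1., -48., -72., -16.])]
L 1 grasp [array([ 27.,  22.,  -8., -53., -56., 163.])]
L 1 back [array([ 22.,  18.,  -6., -50., -64., 161.])]
L 1 lift [array([ 28.,  19.,  -0., -49., -62., 153.])]
L -1 grasp [array([ 27.,  22.,  -8., -53., -56., -17.])]
L -1 back [array([ 22.,  18.,  -6., -50., -64., -19.])]
L -1 lift [array([ 28.,  19.,  -0., -49., -62., -27.])]
  lay +x 1 [array([ 11.,  48.,  12.,  -5., -96.,  84.])]
  lay +x -1 [array([ 11.,  48.,  12.,  -5., -96., -96.])]
  lay +y 1 [array([ 37.,  30., -43.,  44., -53., 108.])]
  lay +y -1 [array([ 37.,  30., -43.,  44., -53., -72.])]
  lay -y 1 [array([-18.,  35.,  -2., -40., -76.,  39.])]
  lay -y -1 [array([ -18.,   35.,   -2.,  -40.,  -76., -141.])]
  lay -x 1 [array([-11.,  10., -38., -83.,  -9.,   4.])]
  lay -x -1 []
az 90 tau 65 psi
[... 2548 characters left out ...]
.])]
L 1 lift []
L -1 grasp [array([ 11.,  22., -26., -97., -49.,  25.])]
L -1 back [array([  5.,  15., -29., -89., -54.,  19.])]
L -1 lift [array([ 17.,  14., -18., -86., -45.,   4.])]
  lay +x 1 [array([ 12.,  31., -11.,  -2., -62.,  82.])]
  lay +x -1 [array([ 12.,  31., -11.,  -2., -62., -98.])]
  lay +y 1 [array([ 27.,  21., -38.,  21., -39., 139.])]
  lay +y -1 [array([ 27.,  21., -38.,  21., -39., -41.])]
  lay -y 1 [array([ -0.,  24., -17., -18., -52.,  15.])]
  lay -y -1 [array([  -0.,   24.,  -17.,  -18.,  -52., -165.])]
  lay -x 1 [array([  18.,   12.,  -50.,   13.,  -15., -117.])]
  lay -x -1 [array([ 18.,  12., -50.,  13., -15.,  63.])]
real	0m41.927s
user	0m42.360s
sys	0m0.144s
```

```bash
cat >> h.py <<'E'
AX=.014
t_=np.radians(70); d70=sy*np.sin(t_)-Z*np.cos(t_); M70=rot(d70,np.cross(d70,pa))@np.diag([-1,-1,1.])
def pg(n,back=0,up=0,h=.3125): return pb*.4818+sy*PY[n]+pa*(h+up)-d70*(AX+back)
cps=-d70@pa
dl=-tx*cps-Z*np.sqrt(1-cps**2); ML=rot(dl,np.cross(dl,tx))@np.diag([-1,-1,1.])
def lay(y,up=0,x=.024): return tc+tx*x+ty*y+Z*(.011+up)-dl*AX
E
cat > a.py <<'E'
from kin import *
np.set_printoptions(precision=3,suppress=True,linewidth=200)
SD=[[-1,32,-6,-66,-81,16],[12,36,-3,-3,-74,-97]]
print(np.degrees(np.arccos(cps)))
for n in 'RML': print(n,[ [x.round() for x in IK(p,M70,SD)] for p in (pg(n),pg(n,.1),pg(n,0,.1))])
for y in (.082,-.018): print([x.round() for x in IK(lay(y),ML,SD)],[x.round() for x in IK(lay(y,.2),ML,SD)])
print(pg('R',.1),pg('R'),lay(.082)); p=pg('R',.1); plan(p,M70)
plan([.465,.10,.35],M70)
E
python3 a.py
```

```text
71.25276274896248
R [[array([ -3.,  35.,  -6., -68., -84.,  20.])], [array([-10.,  34.,  -2., -64., -92.,  18.])], [array([ -2.,  29.,   0., -68., -88.,   8.])]]
M [[array([  4.,  34.,  -7., -73., -79.,  19.])], [array([ -4.,  32.,  -5., -68., -87.,  17.])], [array([  5.,  28.,  -1., -71., -83.,   7.])]]
L [[array([ 11.,  33.,  -8., -77., -75.,  18.])], [array([  3.,  31.,  -7., -71., -81.,  16.])], [array([ 11.,  27.,  -2., -74., -77.,   5.])]]
[array([  19.,   33.,   -9.,   -5.,  -67., -103.])] [array([  19.,   22.,    3.,   -5.,  -89., -105.])]
[array([ 11.,  33.,  -9.,  -3., -66., -96.])] [array([ 11.,  23.,   3.,  -2., -88., -97.])]
[0.546 0.141 0.168] [0.534 0.234 0.134] [0.571 0.029 0.048]
t 13.1 turn [ -2.42 -21.31   6.1 ] shift(after turn) [ 9.94 -8.02  2.72] shift(before) [-1.05 -4.   12.38]
t 13.1 turn [ -2.42 -21.31   6.1 ] shift(after turn) [ 3.99 -1.12 -1.82] shift(before) [2.09 0.75 3.94]
```

```bash
for i in 1 2 3; do python3 -m pendant '[[[0,0,0,-0.1,-0.89,0.25,0.36],[0,0,0,-0.1,-0.89,0.25,0.36],[0,0,0,-0.1,-0.89,0.25,0.36],[0,0,0,-0.1,-0.89,0.25,0.36],[0,0,0,-0.1,-0.89,0.25,0.36],[0,0,0,-0.1,-0.89,0.25,0.36],[0,0,0,-0.1,-0.89,0.25,0.36],[0,0,0,-0.1,-0.89,0.25,0.36]]]' | grep -E 'pos|rot'; done
python3 - <<'E'
from h import *
print(r.get_state()['joints'].round(1)); plan(pg('R',.1),M70)
E
```

```text
tcp_pos: [0.4639, 0.1623, 0.4158]
eef_rot: [175.2, 13.3, -83.5]
tcp_pos: [0.4636, 0.1622, 0.4154]
eef_rot: [165.2, 40.1, -97.7]
tcp_pos: [0.4634, 0.1624, 0.4151]
eef_rot: [135.0, 61.6, -131.4]
[ -10.5   10.    -0.3  -66.9 -102.9   -4.9]
t 15.4 turn [0.04 0.07 0.06] shift(after turn) [ 9.91 -8.09  2.73] shift(before) [ 9.95 -8.06  2.66]
```

```bash
for i in 1 2; do python3 -m pendant '[[[0.62,-0.51,0.17,0,0,0,0.36],[0.62,-0.51,0.17,0,0,0,0.36],[0.62,-0.51,0.17,0,0,0,0.36],[0.62,-0.51,0.17,0,0,0,0.36],[0.62,-0.51,0.17,0,0,0,0.36],[0.62,-0.51,0.17,0,0,0,0.36],[0.62,-0.51,0.17,0,0,0,0.36],[0.62,-0.51,0.17,0,0,0,0.36]]]' | grep -E 'pos|rot|contact'; done
python3 - <<'E'
from h import *
print(r.get_state()['joints'].round(1)); plan(pg('R',.0),M70)
c=cap('side');t=cap('top'); im=np.hstack([c['frame'][100:384,130:400],t['frame'][60:344,20:400]]); cv2.imwrite('pics/app1.png',im)
E
```

```text
tcp_pos: [0.5073, 0.1526, 0.2909]
eef_rot: [135.3, 61.7, -130.9]
contact_force: [0.1, 0.9, 0.1]
tcp_pos: [0.5501, 0.1426, 0.1673]
eef_rot: [135.3, 61.7, -131.0]
contact_force: [0.8, -0.4, -0.6]
[-10.   34.3  -1.1 -64.  -92.   18.1]
t 17.1 turn [0.05 0.07 0.12] shift(after turn) [0.07 0.2  4.94] shift(before) [0.09 0.18 4.94]
```

View pics/app1.png

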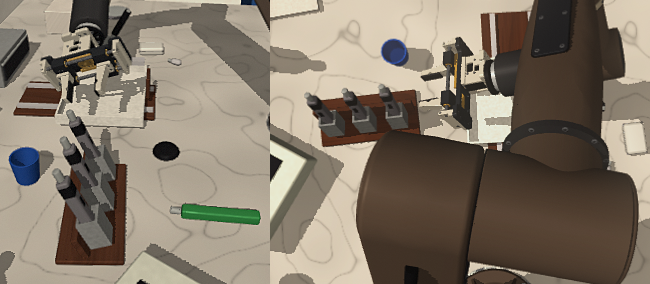

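```bash
python3 -m pendant '[[[0.01,0.02,0.62,0,0,0.02,0.36],[0.01,0.02,0.62,0,0,0.02,0.36],[0.01,0.02,0.62,0,0,0.02,0.36],[0.01,0.03,0.62,0,0,0.02,0.36],[0.01,0.03,0.62,0,0,0.02,0.36],[0.01,0.03,0.62,0,0,0,0.36],[0.01,0.02,0.62,0,0,0,0.36],[0.01,0.02,0.6,0,0,0,0.36]]]' 25
python3 -m pendant '[[[0,0,0,0,0,0,-1],[0,0,0,0,0,0,-1],[0,0,0,0,0,0,-1],[0,0,0,0,0,0,-1],[0,0,0,0,0,0,-1],[0,0,0,0,0,0,-1],[0,0,0,0,0,0,-1],[0,0,0,0,0,0,-1]]]'
python3 - <<'E'
from h import *
s=r.get_state();print(s['tcp_pos']-pg('R'),s['contact_force']); plan(pg('R',0,.1),M70)
E
```

```text
time_s: 17.95
tcp_pos: [0.5334, 0.2354, 0.1349]
eef_rot: [134.8, 61.4, -131.5]
contact_force: [-0.0, 0.1, 0.6]
gripper_width: 0.0596
gripper_force: 0.0
time_s: 18.75
tcp_pos: [0.5338, 0.2342, 0.1353]
eef_rot: [134.8, 61.4, -131.5]
contact_force: [0.5, -1.3, 1.1]
gripper_width: 0.0215
gripper_force: 25.0
[-3.87323608e-04  7.69530058e-05  1.66230506e-03] [ 0.46811111 -1.34210226  1.10690384]
t 18.8 turn [0.04 0.07 0.02] shift(after turn) [-4.67 -0.05 -1.58] shift(before) [-4.67 -0.05 -1.56]
```

```bash
python3 -m pendant '[[[-0.58,0,-0.2,0,0,0,-1],[-0.58,0,-0.2,0,0,0,-1],[-0.58,0,-0.2,0,0,0,-1],[-0.58,-0.01,-0.2,0,0,0,-1],[-0.58,-0.01,-0.2,0,0,0,-1],[-0.58,-0.01,-0.2,0,0,0,-1],[-0.58,-0.01,-0.2,0,0,0,-1],[-0.58,0,-0.2,0,0,0,-1]]]'
python3 - <<'E'
from h import *
s=r.get_state();print(s['joints'].round(1)); p=s['tcp_pos'];plan(p+[0,-.08,.12]); plan(lay(.082,.12),ML)
E
```

```text
time_s: 19.55
tcp_pos: [0.568, 0.2377, 0.2282]
eef_rot: [134.8, 61.4, -131.5]
contact_force: [0.7, 0.1, -1.5]
gripper_width: 0.0219
gripper_force: 25.0
[ -2.2  28.9   0.6 -68.2 -88.7   8.7]
t 19.6 turn [0. 0. 0.] shift(after turn) [-3.84  2.03 -5.76] shift(before) [-3.84  2.03 -5.76]
t 19.6 turn [13.3  13.68 18.54] shift(after turn) [ -0.54 -10.44   3.02] shift(before) [ 6.36 -1.18 -8.75]
```

```bash
python3 -m pendant '[[[-0.48,0.25,-0.72,0,0,0,-1],[-0.48,0.25,-0.72,0,0,0,-1],[-0.48,0.25,-0.72,0,0,0,-1],[-0.48,0.25,-0.72,0,0,0,-1],[-0.48,0.25,-0.72,0,0,0,-1],[-0.48,0.25,-0.72,0,0,0,-1],[-0.48,0.25,-0.72,0,0,0,-1],[-0.48,0.25,-0.72,0,0,0,-1]]]'|grep -E 'pos|width'
for i in 1 2 3 4; do python3 -m pendant '[[[0,0,0,0.42,0.43,0.58,-1],[0,0,0,0.42,0.43,0.58,-1],[0,0,0,0.42,0.43,0.58,-1],[0,0,0,0.42,0.43,0.58,-1],[0,0,0,0.41,0.43,0.58,-1],[0,0,0,0.41,0.42,0.58,-1],[0,0,0,0.41,0.43,0.58,-1],[0,0,0,0.41,0.42,0.58,-1]]]'|grep -E 'pos|width|rot'; done
python3 - <<'E'
from h import *
s=r.get_state();print(s['joints'].round(1)); plan(lay(.082,.06),ML)
E
```

```text
tcp_pos: [0.5683, 0.1567, 0.3483]
gripper_width: 0.0216
tcp_pos: [0.5683, 0.1573, 0.3478]
eef_rot: [142.4, 38.8, -139.2]
gripper_width: 0.0217
tcp_pos: [0.5681, 0.1574, 0.3478]
eef_rot: [151.5, 17.2, -148.3]
gripper_width: 0.0219
tcp_pos: [0.5681, 0.1575, 0.3477]
eef_rot: [163.4, -2.6, -160.2]
gripper_width: 0.0215
tcp_pos: [0.5682, 0.1575, 0.3476]
eef_rot: [-180.0, -18.8, -176.8]
gripper_width: 0.0218
[  29.2   21.2   15.4   -8.3 -101.1 -116.4]
t 23.6 turn [ 0.02 -0.03 -0.05] shift(after turn) [-3.63 -6.44 11.44] shift(before) [-3.67 -6.44 11.43]
```

```bash
for i in 1 2; do python3 -m pendant '[[[-0.23,-0.4,0.71,0,0,0,-1],[-0.23,-0.4,0.71,0,0,0,-1],[-0.23,-0.4,0.71,0,0,0,-1],[-0.23,-0.4,0.72,0,0,0,-1],[-0.23,-0.4,0.72,0,0,0,-1],[-0.22,-0.41,0.72,0,0,0,-1],[-0.22,-0.4,0.72,0,0,0,-1],[-0.23,-0.4,0.71,0,0,0,-1]]]'|grep -E 'pos|width|contact'; done
python3 - <<'E'
from h import *
plan(lay(.082,.003),ML); print(r.get_state()['tcp_pos']-lay(.082,.06))
c=cap('side','s2.png'); cv2.imwrite('pics/s2c.png',cv2.resize(c['frame'][120:260,140:340],(800,560)))
E
```

```text
tcp_pos: [0.5697, 0.0931, 0.2268]
contact_force: [0.5, 0.0, -1.0]
gripper_width: 0.0216
tcp_pos: [0.5711, 0.0288, 0.1056]
contact_force: [-0.3, 0.3, -0.5]
gripper_width: 0.0215
t 25.1 turn [ 0.02 -0.01 -0.01] shift(after turn) [-0.88 -0.    2.61] shift(before) [-0.89 -0.01  2.61]
[-3.90321521e-06  7.23676268e-05 -1.95159058e-03]
```

View pics/s2c.png

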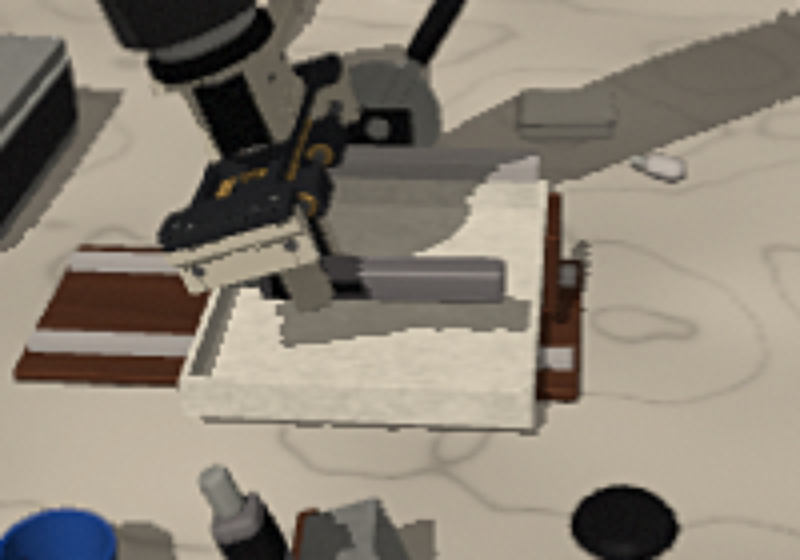

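```bash
python3 -m pendant '[[[-0.11,0,0.33,0,0,0,-1],[-0.11,0,0.33,0,0,0,-1],[-0.11,0,0.33,0,0,0,-1],[-0.11,0,0.33,0,0,0,-1],[-0.11,0,0.33,0,0,0,-1],[-0.11,0,0.33,0,0,0,-1],[-0.11,0,0.33,0,0,0,-1],[-0.11,0,0.31,0,0,0,-1]]]'
python3 -m pendant '[[[0,0,0,0,0,0,-1],[0,0,0,0,0,0,-0.27],[0,0,0,0,0,0,-0.27],[0,0,0,0,0,0,-0.27],[0,0,0,0,0,0,-0.27],[0.11,0,-0.33,0,0,0,-0.27],[0.11,0,-0.33,0,0,0,-0.27],[0.11,0,-0.33,0,0,0,-0.27]]]'
python3 -m pendant '[[[0.22,0,-0.66,0,0,0,-0.27],[0.22,0,-0.66,0,0,0,-0.27],[0.33,0,-0.99,0,0,0,0.36],[0.33,0,-0.99,0,0,0,0.36],[0.33,0,-0.99,0,0,0,0.36],[0.33,0,-0.99,0,0,0,0.36],[0.33,0,-0.99,0,0,0,0.36],[0.33,0,-0.99,0,0,0,0.36]]]'
python3 - <<'E'
from h import *
np.set_printoptions(precision=4,suppress=True)
plan(pg('M',.1),M70)
s=r.get_state()
c=cap('side')
P=[]
for v in range(110,240):
    for u in range(170,300):
        q=dep(c,u,v)-tc; q=np.array([q@tx,q@ty,q[2]])
        if abs(q[0])<.098 and abs(q[1]-.082)<.03 and .004<q[2]<.04: P.append(q)
P=np.array(P); print(len(P),P.min(0),P.max(0),np.percentile(P,[5,50,95],axis=0))
E
```

```text
time_s: 26.0
tcp_pos: [0.5708, 0.0296, 0.0509]
eef_rot: [179.9, -18.8, -176.6]
contact_force: [0.5, -0.1, -0.4]
gripper_width: 0.0214
gripper_force: 25.0
time_s: 26.8
tcp_pos: [0.5713, 0.0296, 0.0733]
eef_rot: [179.9, -18.7, -176.6]
contact_force: [0.4, -0.3, -0.2]
gripper_width: 0.032
gripper_force: 0.0
time_s: 27.6
tcp_pos: [0.5719, 0.0293, 0.2277]
eef_rot: [179.9, -18.7, -176.6]
contact_force: [0.4, 0.1, 0.7]
gripper_width: 0.0598
gripper_force: 0.0
t 27.6 turn [-13.22 -13.62 -18.54] shift(after turn) [-0.27  0.71 10.14] shift(before) [0.21 9.63 3.25]
612 [-0.0912  0.0719  0.0041] [0.0807 0.0982 0.0228] [[-0.0839  0.0769  0.0058]
 [-0.0121  0.0921  0.0172]
 [ 0.0644  0.096   0.0211]]
```

```bash
python3 -m pendant '[[[0.24,0.62,-0.71,0,0,0,0.36],[0.24,0.62,-0.71,0,0,0,0.36],[0.24,0.62,-0.71,0,0,0,0.36],[0.24,0.62,-0.71,0,0,0,0.36],[0.24,0.62,-0.71,0,0,0,0.36],[0.24,0.62,-0.71,0,0,0,0.36],[0.24,0.62,-0.71,0,0,0,0.36],[0.24,0.62,-0.71,0,0,0,0.36]]]'|grep -E 'pos|width'
for i in 1 2 3 4; do python3 -m pendant '[[[0,0,0,-0.41,-0.43,-0.58,0.36],[0,0,0,-0.41,-0.43,-0.58,0.36],[0,0,0,-0.41,-0.43,-0.58,0.36],[0,0,0,-0.42,-0.43,-0.58,0.36],[0,0,0,-0.41,-0.43,-0.58,0.36],[0,0,0,-0.41,-0.42,-0.58,0.36],[0,0,0,-0.42,-0.42,-0.58,0.36],[0,0,0,-0.41,-0.42,-0.58,0.36]]]'|grep -E 'pos'; done
python3 - <<'E'
from h import *
s=r.get_state();print(s['joints'].round(1)); plan(pg('M',.1),M70);plan(pg('M',.0),M70)
E
```

```text
tcp_pos: [0.5661, 0.1286, 0.3474]
gripper_width: 0.0595
tcp_pos: [0.5661, 0.1281, 0.3469]
tcp_pos: [0.566, 0.1282, 0.3469]
tcp_pos: [0.566, 0.1281, 0.3468]
tcp_pos: [0.5661, 0.128, 0.3465]
[ -11.4   22.7    8.2  -65.4 -101.9   -0.4]
t 31.6 turn [ 0.01 -0.01  0.07] shift(after turn) [ 6.64 -1.6   7.54] shift(before) [ 6.64 -1.57  7.54]
t 31.6 turn [ 0.01 -0.01  0.07] shift(after turn) [ 6.64 -1.6  12.54] shift(before) [ 6.64 -1.58 12.54]
```

```bash
for i in 1 2; do python3 -m pendant '[[[0.42,-0.1,0.47,0,0,0,0.36],[0.41,-0.1,0.47,0,0,0,0.36],[0.42,-0.1,0.47,0,0,0,0.36],[0.41,-0.1,0.47,0,0,0.01,0.36],[0.42,-0.1,0.47,0,0,0.01,0.36],[0.41,-0.1,0.47,0,0,0.01,0.36],[0.42,-0.1,0.47,0,0,0,0.36],[0.41,-0.1,0.48,0,0,0,0.36]]]' | grep -E 'pos|contact'; done
python3 -m pendant '[[[0,0,0.62,0,0,0,0.36],[0,0,0.63,0,0,0,0.36],[0,0,0.62,0,0,0,0.36],[0,0,0.63,0,0,0,0.36],[0,0,0.62,0,0,0,0.36],[0,0,0.63,0,0,0,0.36],[0,0,0.62,0,0,0,0.36],[0,0,0.63,0,0,0,0.36]]]' 25
python3 - <<'E'
from h import *
print(r.get_state()['tcp_pos']-pg('M'))
E
python3 -m pendant '[[[0,0,0,0,0,0,-1],[0,0,0,0,0,0,-1],[0,0,0,0,0,0,-1],[0,0,0,0,0,0,-1],[0,0,0,0,0,0,-1],[0,0,0,0,0,0,-1],[0,0,0,0,0,0,-1],[0,0,0,0,0,0,-1]]]'
```

```text
tcp_pos: [0.5512, 0.1749, 0.2551]
contact_force: [-0.2, 0.4, -0.5]
tcp_pos: [0.5361, 0.2209, 0.1657]
contact_force: [0.3, -0.3, -0.2]
time_s: 34.05
tcp_pos: [0.5241, 0.3146, 0.132]
eef_rot: [135.1, 61.0, -131.4]
contact_force: [-0.3, 0.3, 0.4]
gripper_width: 0.0598
gripper_force: 0.0
[ 0.00010508  0.00107999 -0.00167658]
time_s: 34.85
tcp_pos: [0.5244, 0.3135, 0.1324]
eef_rot: [135.1, 61.1, -131.4]
contact_force: [-0.1, -0.7, 0.1]
gripper_width: 0.0229
gripper_force: 25.0
```

Next I lift M, retreat, and turn it for laying.

```bash
python3 -m pendant '[[[-0.58,0,-0.2,0,0,0,-1],[-0.58,0,-0.2,0,0,0,-1],[-0.58,0,-0.2,0,0,0,-1],[-0.58,-0.01,-0.2,0,0,0,-1],[-0.58,-0.01,-0.2,0,0,0,-1],[-0.58,-0.01,-0.2,0,0,0,-1],[-0.58,-0.01,-0.2,0,0,0,-1],[-0.58,0,-0.2,0,0,0,-1]]]'
python3 -m pendant '[[[-0.43,0.47,-0.92,0,0,0,-1],[-0.43,0.47,-0.92,0,0,0,-1],[-0.43,0.47,-0.92,0,0,0,-1],[-0.43,0.47,-0.92,0,0,0,-1],[-0.43,0.47,-0.92,0,0,0,-1],[-0.43,0.47,-0.92,0,0,0,-1],[-0.43,0.47,-0.92,0,0,0,-1],[-0.43,0.47,-0.92,0,0,0,-1]]]'|grep -E 'pos|width|contact'
for i in 1 2 3 4; do python3 -m pendant '[[[0,0,0,0.42,0.43,0.58,-1],[0,0,0,0.42,0.43,0.58,-1],[0,0,0,0.42,0.43,0.58,-1],[0,0,0,0.42,0.43,0.58,-1],[0,0,0,0.41,0.43,0.58,-1],[0,0,0,0.41,0.42,0.58,-1],[0,0,0,0.41,0.43,0.58,-1],[0,0,0,0.41,0.42,0.58,-1]]]'|grep -E 'pos|width'; done
python3 - <<'E'
from h import *
s=r.get_state();print(s['joints'].round(1)); plan(lay(.032,.06),ML)
E
```

```text
time_s: 35.65
tcp_pos: [0.5589, 0.3175, 0.2253]
eef_rot: [135.1, 61.1, -131.4]
contact_force: [0.3, 0.3, -0.4]
gripper_width: 0.023
gripper_force: 25.0
tcp_pos: [0.5269, 0.2041, 0.3622]
contact_force: [-1.1, 0.4, -0.9]
gripper_width: 0.0234
tcp_pos: [0.527, 0.2046, 0.3617]
gripper_width: 0.0231
tcp_pos: [0.5269, 0.2046, 0.3617]
gripper_width: 0.0231
tcp_pos: [0.527, 0.2045, 0.3617]
gripper_width: 0.0226
tcp_pos: [0.5272, 0.2045, 0.3617]
gripper_width: 0.0226
[  34.5   18.5   13.7   -9.7 -101.5 -122.2]
t 39.6 turn [-0.06 -0.06 -0.13] shift(after turn) [ -5.66 -11.4   11.5 ] shift(before) [ -5.81 -11.3   11.52]
```

```bash
python3 -m pendant '[[[-0.36,-0.71,0.72,-0.01,-0.01,-0.02,-1],[-0.36,-0.71,0.72,-0.01,-0.01,-0.02,-1],[-0.36,-0.71,0.72,-0.01,-0.01,-0.02,-1],[-0.36,-0.71,0.72,-0.01,-0.01,-0.02,-1],[-0.35,-0.71,0.72,-0.01,-0.01,-0.02,-1],[-0.35,-0.71,0.72,-0.01,-0.01,-0.02,-1],[-0.35,-0.71,0.72,0,0,-0.01,-1],[-0.35,-0.71,0.72,0,0,0,-1]]]'|grep -E 'pos|width|contact'
python3 -m pendant '[[[-0.35,-0.71,0.72,0,0,0,-1],[-0.35,-0.71,0.72,0,0,0,-1],[-0.35,-0.71,0.72,0,0,0,-1],[-0.35,-0.71,0.72,0,0,0,-1],[-0.35,-0.71,0.72,0,0,0,-1],[-0.35,-0.71,0.72,0,0,0,-1],[-0.35,-0.71,0.72,0,0,0,-1],[-0.35,-0.71,0.72,0,0,0,-1]]]'|grep -E 'pos|width|contact'
cat > look.py <<'E'
import sys
from h import *
y,n=float(sys.argv[1]),sys.argv[2]
plan(lay(y,.003),ML); print(r.get_state()['tcp_pos']-lay(y,.06))
c=cap('side'); cv2.imwrite('pics/'+n,cv2.resize(c['frame'][120:260,140:340],(600,420)))
E
python3 look.py .032 s3.png
```

```text
tcp_pos: [0.5506, 0.0914, 0.2338]
contact_force: [-0.0, -0.1, -0.7]
gripper_width: 0.0229
tcp_pos: [0.5744, -0.0203, 0.1051]
contact_force: [0.3, 0.0, -0.5]
gripper_width: 0.0229
t 41.2 turn [0.   0.02 0.05] shift(after turn) [-0.86 -0.04  2.59] shift(before) [-0.86 -0.04  2.59]
[ 0.00032319  0.00083433 -0.00242211]
```

View pics/s3.png

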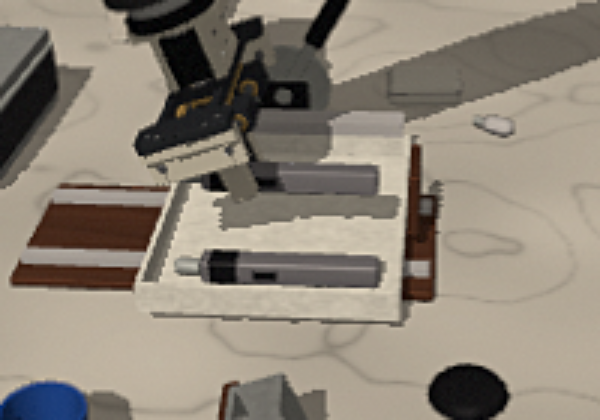

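The first probe lies flat and the second hangs level beside it, so I lower and release it, then return for L.

```bash
python3 -m pendant '[[[-0.11,0,0.33,0,0,0,-1],[-0.11,0,0.33,0,0,0,-1],[-0.11,0,0.33,0,0,0,-1],[-0.11,-0.02,0.32,0,0,0,-1],[-0.11,-0.02,0.32,0,0,0,-1],[-0.11,0,0.32,0,0,0,-1],[-0.1,0,0.32,0,0,0,-1],[-0.1,0,0.32,0,0,0,-1]]]'
python3 -m pendant '[[[0,0,0,0,0,0,-1],[0,0,0,0,0,0,-0.27],[0,0,0,0,0,0,-0.27],[0,0,0,0,0,0,-0.27],[0,0,0,0,0,0,-0.27],[0.11,0,-0.33,0,0,0,-0.27],[0.11,0,-0.33,0,0,0,-0.27],[0.11,0,-0.33,0,0,0,-0.27]]]'
python3 -m pendant '[[[0.22,0,-0.66,0,0,0,-0.27],[0.22,0,-0.66,0,0,0,-0.27],[0.33,0,-0.99,0,0,0,0.36],[0.33,0,-0.99,0,0,0,0.36],[0.33,0,-0.99,0,0,0,0.36],[0.33,0,-0.99,0,0,0,0.36],[0.33,0,-0.99,0,0,0,0.36],[0.33,0,-0.99,0,0,0,0.36]]]' | grep pos
python3 -m pendant '[[[0.24,0.9,-0.71,0,0,0,0.36],[0.24,0.9,-0.71,0,0,0,0.36],[0.24,0.9,-0.71,0,0,0,0.36],[0.24,0.9,-0.71,0,0,0,0.36],[0.24,0.9,-0.71,0,0,0,0.36],[0.24,0.9,-0.71,0,0,0,0.36],[0.24,0.9,-0.71,0,0,0,0.36],[0.24,0.9,-0.71,0,0,0,0.36]]]'|grep -E 'pos|width'
for i in 1 2 3 4; do python3 -m pendant '[[[0,0,0,-0.41,-0.43,-0.58,0.36],[0,0,0,-0.41,-0.43,-0.58,0.36],[0,0,0,-0.41,-0.43,-0.58,0.36],[0,0,0,-0.42,-0.43,-0.58,0.36],[0,0,0,-0.41,-0.43,-0.58,0.36],[0,0,0,-0.41,-0.42,-0.58,0.36],[0,0,0,-0.42,-0.42,-0.58,0.36],[0,0,0,-0.41,-0.42,-0.58,0.36]]]'|grep -E 'pos'; done
python3 - <<'E'
from h import *
s=r.get_state();print(s['joints'].round(1)); plan(pg('L',.1),M70);plan(pg('L',.0),M70)
c=cap('side'); P=[]
for v in range(110,240):
    for u in range(170,300):
        q=dep(c,u,v)-tc; q=np.array([q@tx,q@ty,q[2]])
        if abs(q[0])<.098 and abs(q[1]-.032)<.025 and .004<q[2]<.04: P.append(q)
P=np.array(P); print(len(P),P.min(0).round(4),P.max(0).round(4))
E
```

```text
time_s: 42.1
tcp_pos: [0.5739, -0.0198, 0.0511]
eef_rot: [179.9, -18.7, -176.4]
contact_force: [-0.0, 0.1, -0.5]
gripper_width: 0.0221
gripper_force: 25.0
time_s: 42.9
tcp_pos: [0.5743, -0.0198, 0.0734]
eef_rot: [179.9, -18.6, -176.4]
contact_force: [1.1, 0.0, 0.3]
gripper_width: 0.032
gripper_force: 0.0
tcp_pos: [0.5746, -0.0201, 0.2278]
tcp_pos: [0.5652, 0.124, 0.3477]
gripper_width: 0.0598
tcp_pos: [0.5653, 0.1233, 0.3472]
tcp_pos: [0.5652, 0.1234, 0.3473]
tcp_pos: [0.5653, 0.1233, 0.3471]
tcp_pos: [0.5653, 0.1232, 0.3469]
[-1.170e+01  2.290e+01  8.400e+00 -6.520e+01 -1.025e+02 -1.000e-01]
t 47.7 turn [ 0.07 -0.03  0.12] shift(after turn) [ 5.29 -1.15 11.49] shift(before) [ 5.27 -1.16 11.49]
t 47.7 turn [ 0.07 -0.03  0.12] shift(after turn) [ 5.29 -1.15 16.49] shift(before) [ 5.26 -1.18 16.49]
562 [-0.0884  0.022   0.004 ] [0.0821 0.0498 0.0228]
```

```bash
for i in 1 2; do python3 -m pendant '[[[0.33,-0.07,0.72,0,0,0.01,0.36],[0.33,-0.07,0.72,0.01,0,0.01,0.36],[0.33,-0.07,0.72,0,0,0.01,0.36],[0.33,-0.07,0.72,0.01,0,0.01,0.36],[0.33,-0.07,0.72,0,0,0.01,0.36],[0.33,-0.08,0.71,0.01,0,0.01,0.36],[0.33,-0.07,0.72,0,0,0,0.36],[0.33,-0.07,0.72,0,0,0,0.36]]]' | grep -E 'pos|contact'; done
python3 -m pendant '[[[0,0,0.62,0,0,0,0.36],[0,0,0.63,0,0,0,0.36],[0,0,0.62,0,0,0,0.36],[0,0,0.63,0,0,0,0.36],[0,0,0.62,0,0,0,0.36],[0,0,0.63,0,0,0,0.36],[0,0,0.62,0,0,0,0.36],[0,0,0.63,0,0,0,0.36]]]' 25
python3 - <<'E'
from h import *
print(r.get_state()['tcp_pos']-pg('L'))
E
python3 -m pendant '[[[0,0,0,0,0,0,-1],[0,0,0,0,0,0,-1],[0,0,0,0,0,0,-1],[0,0,0,0,0,0,-1],[0,0,0,0,0,0,-1],[0,0,0,0,0,0,-1],[0,0,0,0,0,0,-1],[0,0,0,0,0,0,-1]]]'
```

```text
tcp_pos: [0.5454, 0.2123, 0.2551]
contact_force: [0.1, -0.3, -0.1]
tcp_pos: [0.5254, 0.3, 0.1654]
contact_force: [1.0, 0.4, -0.0]
time_s: 50.15
tcp_pos: [0.5135, 0.3932, 0.1316]
eef_rot: [135.2, 61.0, -131.3]
contact_force: [-1.1, -0.3, 0.4]
gripper_width: 0.0598
gripper_force: 0.0
[-0.00042583  0.00103203 -0.00204252]
time_s: 50.95
tcp_pos: [0.5139, 0.3921, 0.1321]
eef_rot: [135.2, 61.0, -131.3]
contact_force: [0.4, -0.0, 1.2]
gripper_width: 0.0219
gripper_force: 25.0
```

```bash
python3 -m pendant '[[[-0.58,0,-0.2,0,0,0,-1],[-0.58,0,-0.2,0,0,0,-1],[-0.58,0,-0.2,0,0,0,-1],[-0.58,-0.01,-0.2,0,0,0,-1],[-0.58,-0.01,-0.2,0,0,0,-1],[-0.58,-0.01,-0.2,0,0,0,-1],[-0.58,-0.01,-0.2,0,0,0,-1],[-0.58,0,-0.2,0,0,0,-1]]]'
python3 -m pendant '[[[-0.43,0.47,-0.98,0,0,0,-1],[-0.43,0.47,-0.98,0,0,0,-1],[-0.43,0.47,-0.98,0,0,0,-1],[-0.43,0.47,-0.98,0,0,0,-1],[-0.43,0.47,-0.98,0,0,0,-1],[-0.43,0.47,-0.98,0,0,0,-1],[-0.43,0.47,-0.98,0,0,0,-1],[-0.43,0.47,-0.98,0,0,0,-1]]]'|grep -E 'pos|width|contact'
python3 -m pendant '[[[0,0,-0.98,0,0,0,-1],[0,0,-0.98,0,0,0,-1],[0,0,-0.98,0,0,0,-1],[0,0,-0.98,0,0,0,-1],[0.2,0,-0.98,0,0,0,-1],[0.2,0,-0.98,0,0,0,-1],[0.2,0,-0.98,0,0,0,-1],[0.2,0,-0.98,0,0,0,-1]]]'|grep -E 'pos|width|contact'
for i in 1 2 3 4; do python3 -m pendant '[[[0,0,0,0.42,0.43,0.58,-1],[0,0,0,0.42,0.43,0.58,-1],[0,0,0,0.42,0.43,0.58,-1],[0,0,0,0.42,0.43,0.58,-1],[0,0,0,0.41,0.43,0.58,-1],[0,0,0,0.41,0.42,0.58,-1],[0,0,0,0.41,0.43,0.58,-1],[0,0,0,0.41,0.42,0.58,-1]]]'|grep -E 'pos|width'; done
python3 - <<'E'
from h import *
s=r.get_state();print(s['joints'].round(1)); plan(lay(-.018,.06),ML)
E
```

```text
time_s: 51.75
tcp_pos: [0.5484, 0.3963, 0.2249]
eef_rot: [135.2, 61.0, -131.3]
contact_force: [0.2, -0.2, -1.3]
gripper_width: 0.0215
gripper_force: 25.0
tcp_pos: [0.5177, 0.2743, 0.3654]
contact_force: [0.8, -0.2, -0.2]
gripper_width: 0.022
tcp_pos: [0.5313, 0.1223, 0.4047]
contact_force: [0.6, 0.4, -0.9]
gripper_width: 0.0218
tcp_pos: [0.5312, 0.1231, 0.4048]
gripper_width: 0.0217
tcp_pos: [0.5311, 0.1231, 0.4048]
gripper_width: 0.0222
tcp_pos: [0.5312, 0.123, 0.4048]
gripper_width: 0.0223
tcp_pos: [0.5314, 0.123, 0.4048]
gripper_width: 0.0216
[  28.2   16.3   15.3   -7.9 -106.3 -116.4]
t 56.5 turn [-0.08 -0.06 -0.14] shift(after turn) [-6.39 -9.82 13.52] shift(before) [-6.54 -9.68 13.55]
```

```bash
python3 -m pendant '[[[-0.41,-0.61,0.85,-0.01,-0.01,-0.02,-1],[-0.4,-0.61,0.85,-0.01,-0.01,-0.02,-1],[-0.4,-0.61,0.85,-0.01,-0.01,-0.02,-1],[-0.4,-0.61,0.85,-0.01,-0.01,-0.02,-1],[-0.4,-0.61,0.85,-0.01,-0.01,-0.02,-1],[-0.4,-0.61,0.84,-0.01,-0.01,-0.02,-1],[-0.4,-0.61,0.84,-0.01,0,-0.02,-1],[-0.4,-0.61,0.84,-0.01,0,0,-1]]]'|grep -E 'pos|width|contact'
python3 -m pendant '[[[-0.4,-0.61,0.84,0,0,0,-1],[-0.4,-0.61,0.84,0,0,0,-1],[-0.4,-0.61,0.84,0,0,0,-1],[-0.4,-0.61,0.84,0,0,0,-1],[-0.4,-0.61,0.84,0,0,0,-1],[-0.4,-0.61,0.84,0,0,0,-1],[-0.4,-0.62,0.84,0,0,0,-1],[-0.4,-0.62,0.84,0,0,0,-1]]]'|grep -E 'pos|width|contact'
python3 look.py -.018 s4.png
```

```text
tcp_pos: [0.5543, 0.0257, 0.2554]
contact_force: [-0.5, 0.6, -0.6]
gripper_width: 0.0219
tcp_pos: [0.5781, -0.0706, 0.1074]
contact_force: [0.3, -0.3, -0.6]
gripper_width: 0.0218
t 58.1 turn [0.01 0.01 0.02] shift(after turn) [-0.86 -0.02  2.71] shift(before) [-0.86 -0.02  2.71]
[ 0.00110499  0.00043668 -0.0001458 ]
```

View pics/s4.png

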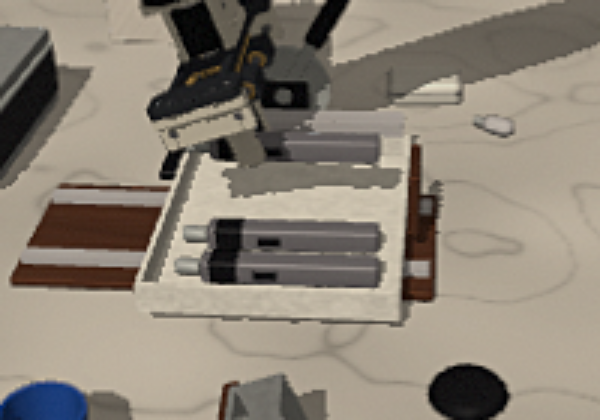

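```bash
python3 -m pendant '[[[-0.11,0,0.34,0,0,0,-1],[-0.11,0,0.34,0,0,0,-1],[-0.11,0,0.34,0,0,0,-1],[-0.11,-0.01,0.34,0,0,0,-1],[-0.11,-0.01,0.34,0,0,0,-1],[-0.11,0,0.34,0,0,0,-1],[-0.1,0,0.34,0,0,0,-1],[-0.1,0,0.33,0,0,0,-1]]]'
python3 -m pendant '[[[0,0,0,0,0,0,-1],[0,0,0,0,0,0,-0.27],[0,0,0,0,0,0,-0.27],[0,0,0,0,0,0,-0.27],[0,0,0,0,0,0,-0.27],[0.11,0,-0.33,0,0,0,-0.27],[0.11,0,-0.33,0,0,0,-0.27],[0.11,0,-0.33,0,0,0,-0.27]]]'
python3 -m pendant '[[[0.22,0,-0.66,0,0,0,-0.27],[0.22,0,-0.66,0,0,0,-0.27],[0.33,0,-0.99,0,0,0,0.8],[0.33,0,-0.99,0,0,0,0.8],[0.33,0,-0.99,0,0,0,0.8],[0.33,0,-0.99,0,0,0,0.8],[0.33,0,-0.99,0,0,0,0.8],[0.33,0,-0.99,0,0,0,0.8]]]' | grep pos
cat > scene.py <<'E'
from h import *
np.set_printoptions(precision=4,suppress=True)
c=cap('top'); s=cap('side'); t=r.get_state()['time_s']; print('t',t)
def cl(c): return np.array([[dep(c,u,v) for u in range(512)] for v in range(384)])
P=cl(c);S=cl(s); np.savez('cl1.npz',P=P,S=S)
for nm,Q in (('top',P),('side',S)):
    q=Q-tc; T=np.stack([q@tx,q@ty,q[...,2]],-1)
    for y in (.082,.032,-.018):
        m=(abs(T[...,0])<.098)&(abs(T[...,1]-y)<.024)&(T[...,2]>.006)&(T[...,2]<.04); k=T[m]
        if len(k)>20: print(nm,y,len(k),k.min(0),k.max(0))
    m=((Q[...,2]>.018)&(Q[...,2]<.035)&(Q[...,0]>.25)&(Q[...,0]<.75)&(Q[...,1]<-.25)&(Q[...,1]>-.6)).astype(np.uint8)
    n,l,st,ce=cv2.connectedComponentsWithStats(m)
    for i in range(1,n):
        if st[i,4]>40: k=Q[l==i]; (a,b,e)=cv2.minAreaRect(k[:,:2].astype(np.float32)); print(nm,'blob',st[i],ce[i],np.array(a),np.array(b),e,k[:,2].mean())
E
python3 scene.py
```

```text
time_s: 59.0
tcp_pos: [0.5771, -0.0698, 0.0497]
eef_rot: [179.9, -18.7, -176.4]
contact_force: [0.0, -0.3, -0.1]
gripper_width: 0.0219
gripper_force: 25.0
time_s: 59.8
tcp_pos: [0.5775, -0.0699, 0.0722]
eef_rot: [179.9, -18.7, -176.4]
contact_force: [0.0, -0.7, 0.3]
gripper_width: 0.0322
gripper_force: 0.0
tcp_pos: [0.578, -0.0701, 0.2265]
t 60.7
top 0.082 540 [-0.0896  0.074   0.006 ] [0.0795 0.0986 0.0286]
top 0.032 474 [-0.087   0.0241  0.0069] [0.0532 0.047  0.0292]
top -0.018 547 [-0.0853 -0.0388  0.0069] [ 0.0846 -0.0028  0.0281]
top blob [423  81  57  13 127] [446.4252  90.4961] [ 0.7223 -0.5279] [0.1395 0.0282] 79.03934478759766 0.02697208280006218
top blob [373 181  24  34 623] [384.9021 197.5602] [ 0.4486 -0.3581] [0.08  0.052] 7.645629405975342 0.026787618370904327
side 0.082 580 [-0.0913  0.0724  0.0061] [0.0807 0.0988 0.0225]
side 0.032 530 [-0.0884  0.0213  0.0061] [0.0822 0.0487 0.0228]
side -0.018 483 [-0.0882 -0.0266  0.0061] [0.0837 0.     0.0221]
side blob [200 125  10   6  41] [204.1951 127.2927] [ 0.7289 -0.4703] [0.0359 0.0221] 33.68223190307617 0.02581006371111297
side blob [269 142  25   9 200] [281.105 145.88 ] [ 0.4469 -0.3534] [0.0797 0.0549] 3.4200682640075684 0.02453890041975047
```

```bash
cat > b.py <<'E'
from kin import *
np.set_printoptions(precision=3,suppress=True,linewidth=200)
yc=np.radians(7.5); cy=np.array([-np.sin(yc),np.cos(yc),0]); C=np.array([.4488,-.358,0])
MC=rot([0,0,-1],cy)
print(r.get_state()['joints'].round(1)); plan(C+Z*.15,MC); plan(C+Z*.028,MC)
SD=[[-20,20,0,0,-70,j] for j in (-170,-90,0,90,170)]
print(IK(C+Z*.028,MC,SD)); pl=tc-ty*.077+Z*.03
for s in (1,-1): print(s,IK(pl,rot([0,0,-1],s*tx),SD))
E
python3 b.py
```

```text
[ 10.8  23.7   1.3  -2.3 -85.9 -96.6]
t 60.7 turn [ 0.17 -4.59 -0.95] shift(after turn) [  8.36 -13.41   3.93] shift(before) [  5.82 -13.95   6.06]
t 60.7 turn [ 0.17 -4.59 -0.95] shift(after turn) [  8.36 -13.41  10.03] shift(before) [  3.9  -13.96  11.85]
[array([-19.061,  24.653, -26.599,  -0.   , -38.748, -63.439])]
1 []
-1 [array([  6.338,  22.119, -26.307,  -0.   , -41.573,  -2.938])]
```

```bash
python3 -m pendant '[[[0,0,0,0.03,-0.92,-0.19,0.8],[0,0,0,0.04,-0.92,-0.19,0.8],[0,0,0,0.03,-0.92,-0.19,0.8],[0,0,0,0.04,-0.92,-0.19,0.8],[0,0,0,0.03,-0.91,-0.19,0.8],[0,0,-1,0,0,0,0.8],[0,0,-1,0,0,0,0.8],[0,0,-1,0,0,0,0.8]]]'|grep -E 'pos|rot'
python3 -m pendant '[[[0,0,-1,0,0,0,0.8],[0,0,-1,0,0,0,0.8],[0.52,-0.84,0,0,0,0,0.8],[0.52,-0.84,0,0,0,0,0.8],[0.52,-0.84,0,0,0,0,0.8],[0.52,-0.84,0,0,0,0,0.8],[0.52,-0.84,0,0,0,0,0.8],[0.52,-0.84,0,0,0,0,0.8]]]'|grep -E 'pos|rot'
python3 -m pendant '[[[0.52,-0.84,0,0,0,0,0.8],[0.52,-0.84,0,0,0,0,0.8],[0.52,-0.84,0,0,0,0,0.8],[0.52,-0.84,0,0,0,0,0.8],[0.52,-0.84,0,0,0,0,0.8],[0.52,-0.84,0,0,0,0,0.8],[0.53,-0.84,0,0,0,0,0.8],[0.53,-0.84,0,0,0,0,0.8]]]'|grep -E 'pos|rot'
python3 -m pendant '[[[0.53,-0.84,0,0,0,0,0.8],[0.53,-0.84,0,0,0,0,0.8],[0,0,1,0,0,0,0.8],[0,0,1,0,0,0,0.8],[0,0,1,0,0,0,0.8],[0,0,1,0,0,0,0.8],[0,0,1,0,0,0,0.8],[0,0,1,0,0,0,0.8]]]'|grep -E 'pos|rot|width'
python3 - <<'E'
from h import *
np.set_printoptions(precision=4,suppress=True)
c=cap('side');Q=np.array([[dep(c,u,v) for u in range(512)] for v in range(110,180)])
m=((Q[...,2]>.018)&(Q[...,2]<.035)&(Q[...,0]>.3)&(Q[...,0]<.6)&(Q[...,1]<-.25)&(Q[...,1]>-.5)).astype(np.uint8)
n,l,st,ce=cv2.connectedComponentsWithStats(m); 
for i in range(1,n):
    k=Q[l==i]
    if len(k)>30: print(len(k),k.min(0),k.max(0),cv2.minAreaRect(k[:,:2].astype(np.float32)))
w=cap('wrist','w1.png'); W=np.array([[dep(w,u,v) for u in range(512)] for v in range(384)])
m=((W[...,2]>.018)&(W[...,2]<.035)&(W[...,0]>.3)&(W[...,0]<.6)&(W[...,1]<-.25)&(W[...,1]>-.5)).astype(np.uint8)
n,l,st,ce=cv2.connectedComponentsWithStats(m)
for i in range(1,n):
    k=W[l==i]
    if len(k)>300: print('wrist',len(k),k[:,2].mean(),cv2.minAreaRect(k[:,:2].astype(np.float32)))
E
python3 b.py | head -3
```

```text
tcp_pos: [0.5778, -0.0701, 0.2856]
eef_rot: [180.0, -0.3, -172.5]
tcp_pos: [0.5287, -0.1791, 0.3244]
eef_rot: [179.9, -0.4, -172.6]
tcp_pos: [0.4631, -0.323, 0.3248]
eef_rot: [179.9, -0.4, -172.6]
tcp_pos: [0.446, -0.3583, 0.2042]
eef_rot: [179.9, -0.4, -172.6]
gripper_width: 0.0785
201 [ 0.4059 -0.3838  0.0182] [ 0.4864 -0.3284  0.0288] ((0.4461957514286041, -0.355841726064682), (0.07981505990028381, 0.05108822509646416), 8.054707527160645)
wrist 3256 0.0282256134600206 ((0.44753915071487427, -0.36034125089645386), (0.08128464221954346, 0.052356939762830734), 7.066458702087402)
[-19.1  13.1 -16.1   0.1 -61.4 -63.5]
t 64.0 turn [ 0.06 -0.15 -0.02] shift(after turn) [-0.2  -0.05  2.61] shift(before) [-0.23 -0.06  2.61]
t 64.0 turn [ 0.06 -0.15 -0.02] shift(after turn) [-0.2  -0.05  8.71] shift(before) [-0.29 -0.09  8.71]
```

```bash
python3 -m pendant '[[[-0.05,0,0.9,0.03,-0.08,-0.01,0.8],[-0.05,0,0.9,0.03,-0.07,-0.01,0.8],[0,0,0.9,0,0,0,0.8],[0,0,0.9,0,0,0,0.8],[0,0,0.9,0,0,0,0.8],[0,0,0.9,0,0,0,0.8],[0,0,0.9,0,0,0,0.8],[0,0,0.9,0,0,0,0.8]]]'|grep -E 'pos|rot|width'
python3 -m pendant '[[[0,0,0.5,0,0,0,0.8],[0,0,0.5,0,0,0,0.8],[0,0,0.5,0,0,0,0.8],[0,0,0,0,0,0,-0.5],[0,0,0,0,0,0,-0.5],[0,0,0,0,0,0,-0.5],[0,0,0,0,0,0,-0.5],[0,0,0,0,0,0,-0.5]]]' 20
python3 -m pendant '[[[0,0,0,0,0,0,-0.5],[0,0,0,0,0,0,-0.5],[0,0,-0.3,0,0,0,-0.5],[0,0,-0.9,0,0,0,-0.5],[0,0,-1,0,0,0,-0.5],[0,0,-1,0,0,0,-0.5],[0,0,-1,0,0,0,-0.5],[0,0,-1,0,0,0,-0.5]]]'
```

```text
tcp_pos: [0.4497, -0.3588, 0.0616]
eef_rot: [-179.8, 0.3, -172.5]
gripper_width: 0.0789
time_s: 65.6
tcp_pos: [0.4499, -0.3586, 0.0317]
eef_rot: [-179.8, 0.3, -172.5]
contact_force: [-0.8, 0.3, 2.2]
gripper_width: 0.052
gripper_force: 20.0
time_s: 66.4
tcp_pos: [0.4487, -0.3579, 0.136]
eef_rot: [-179.8, 0.2, -172.5]
contact_force: [0.5, 0.4, -1.8]
gripper_width: 0.0522
gripper_force: 20.0
```

```bash
for i in 1; do python3 -m pendant '[[[0,0,-1,0,0,0,-0.5],[0,0,-1,0,0,0,-0.5],[0,0,-1,0,0,0,-0.5],[0,0,-1,0,0,0,-0.5],[0,0,-1,0,0,0,-0.5],[0,0,-1,0,0,0,-0.5],[0,0,-1,0,0,0,-0.5],[0,0,-1,0,0,0,-0.5]]]'|grep -E 'pos|width'; done
python3 -m pendant '[[[0,0,-1,0,0,0,-0.5],[0,0,-1,0,0,0,-0.5],[0,0,-1,0,0,0,-0.5],[0,0,0,0,0,0,-0.5],[0,0,0,0,0,0,-0.5],[0,0,0,0,0,0,-0.5],[0,0,0,0,0,0,-0.5],[0,0,0,0,0,0,-0.5]]]'|grep -E 'pos|width'
python3 - <<'E'
from h import *
plan(tc-ty*.077+Z*(.033+.1),rot([0,0,-1],-tx))
E
```

```text
tcp_pos: [0.4478, -0.3574, 0.2959]
gripper_width: 0.0518
tcp_pos: [0.4478, -0.3574, 0.3544]
gripper_width: 0.0518
t 68.0 turn [-7.000e-02  1.000e-02 -2.147e+01] shift(after turn) [-10.96  -5.87   9.9 ] shift(before) [-6.62 10.53  9.9 ]
```

```bash
for i in 1 2; do python3 -m pendant '[[[-0.41,0.66,0,0,0,0,-0.5],[-0.41,0.66,0,0,0,0,-0.5],[-0.41,0.66,0,0,0,0,-0.5],[-0.41,0.66,0,0,0,0,-0.5],[-0.41,0.66,0,0,0,0,-0.5],[-0.41,0.66,0,0,0,0,-0.5],[-0.42,0.66,0,0,0,0,-0.5],[-0.42,0.65,0,0,0,0,-0.5]]]'|grep -E 'pos|width'; done
for i in 1 2 3; do python3 -m pendant '[[[0,0,0,0,0,-0.9,-0.5],[0,0,0,0,0,-0.9,-0.5],[0,0,0,0,0,-0.9,-0.5],[0,0,0,0,0,-0.89,-0.5],[0,0,0,0,0,-0.89,-0.5],[0,0,0,0,0,-0.89,-0.5],[0,0,0,-0.02,0,-0.89,-0.5],[0,0,0,0,0,-0.89,-0.5]]]'|grep -E 'pos|width|rot'; done
python3 - <<'E'
from h import *
print(r.get_state()['joints'].round(1)); plan(tc-ty*.077+Z*(.033+.04),rot([0,0,-1],-tx))
E
```

```text
tcp_pos: [0.5002, -0.243, 0.3551]
gripper_width: 0.0518
tcp_pos: [0.5517, -0.13, 0.3549]
gripper_width: 0.0518
tcp_pos: [0.5516, -0.1306, 0.3549]
eef_rot: [-179.8, 0.1, -143.7]
gripper_width: 0.052
tcp_pos: [0.5515, -0.1306, 0.3548]
eef_rot: [-179.8, 0.0, -115.1]
gripper_width: 0.0519
tcp_pos: [0.5516, -0.1306, 0.3549]
eef_rot: [-179.9, -0.1, -86.5]
gripper_width: 0.0516
[  6.5   7.4  -3.2   0.1 -79.4  -3. ]
t 72.0 turn [-0.02 -0.01  0.02] shift(after turn) [ 0.05 -0.02 12.93] shift(before) [ 4.000e-02 -1.000e-02  1.293e+01]
```

```bash
python3 -m pendant '[[[0.05,0,1,0,0,0,-0.5],[0,0,1,0,0,0,-0.5],[0,0,1,0,0,0,-0.5],[0,0,1,0,0,0,-0.5],[0,0,1,0,0,0,-0.5],[0,0,1,0,0,0,-0.5],[0,0,1,0,0,0,-0.5],[0,0,1,0,0,0,-0.5]]]'|grep -E 'pos|width'
python3 -m pendant '[[[0,0,1,0,0,0,-0.5],[0,0,1,0,0,0,-0.5],[0,0,1,0,0,0,-0.5],[0,0,1,0,0,0,-0.5],[0,0,1,0,0,0,-0.5],[0,0,1,0,0,0,-0.5],[0,0,0.5,0,0,0,-0.5],[0,0,0,0,0,0,-0.5]]]'
python3 - <<'E'
from h import *
plan(tc-ty*.077+Z*.0335)
c=cap('side'); cv2.imwrite('pics/s5.png',cv2.resize(c['frame'][110:250,160:320],(640,560)))
E
```

```text
tcp_pos: [0.5518, -0.1318, 0.1941]
gripper_width: 0.0518
time_s: 73.6
tcp_pos: [0.5511, -0.1322, 0.0636]
eef_rot: [179.9, -0.1, -86.7]
contact_force: [0.7, 0.2, -0.4]
gripper_width: 0.0516
gripper_force: 20.0
t 73.6 turn [0. 0. 0.] shift(after turn) [-0.02 -0.05  0.34] shift(before) [-0.02 -0.05  0.34]
```

View pics/s5.png

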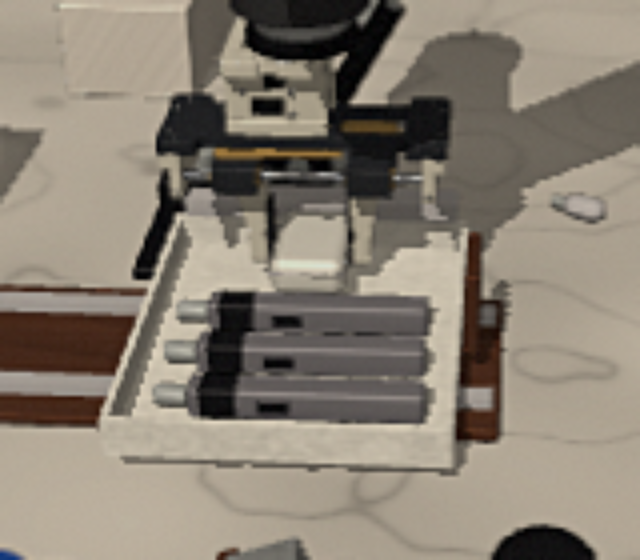

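The case hangs level, clear of the third probe, so I lower and release it.

```bash
python3 -m pendant '[[[0,0,0.12,0,0,0,-0.5],[0,0,0.12,0,0,0,-0.5],[0,0,0.12,0,0,0,-0.5],[0,0,0,0,0,0,-0.5],[0,0,0,0,0,0,0.5],[0,0,0,0,0,0,0.5],[0,0,0,0,0,0,0.5],[0,0,0,0,0,0,0.5]]]'
python3 -m pendant '[[[0,0,-0.3,0,0,0,0.5],[0,0,-0.5,0,0,0,0.5],[0,0,-1,0,0,0,0.5],[0,0,-1,0,0,0,0.5],[0,0,-1,0,0,0,0.5],[0,0,-1,0,0,0,0.5],[0,0,-1,0,0,0,0.5],[0,0,-1,0,0,0,0.5]]]'
python3 - <<'E'
from h import *
np.set_printoptions(precision=4,suppress=True)
c=cap('side');Q=np.array([[dep(c,u,v) for u in range(512)] for v in range(110,260)])
q=Q-tc; T=np.stack([q@tx,q@ty,q[...,2]],-1)
for y,h in ((.082,.024),(.032,.024),(-.018,.018),(-.08,.04)):
    m=(abs(T[...,0])<.098)&(abs(T[...,1]-y)<h)&(T[...,2]>.006)&(T[...,2]<.04); k=T[m]; print(y,len(k),k.min(0),k.max(0))
L=Q[(Q[...,2]>.1)&(Q[...,2]<.21)&(Q[...,1]<-.2)&(Q[...,1]>-.26)&(Q[...,0]<.6)&(Q[...,0]>.45)]; print('lever',len(L),L.min(0),L.max(0),np.degrees(np.arctan(-np.polyfit(L[:,2],L[:,0],1)[0])))
B=np.array([.6568,-.2229,.076]); plan(B+[0,0,.1]); 
E
```

```text
time_s: 74.45
tcp_pos: [0.5518, -0.1325, 0.0578]
eef_rot: [-179.9, -0.1, -86.7]
contact_force: [1.0, 0.4, 0.7]
gripper_width: 0.0656
gripper_force: 0.0
time_s: 75.25
tcp_pos: [0.5515, -0.1324, 0.1957]
eef_rot: [-179.9, -0.1, -86.7]
contact_force: [0.3, -0.9, -0.3]
gripper_width: 0.0656
gripper_force: 0.0
0.082 581 [-0.0913  0.0711  0.006 ] [0.0801 0.0982 0.0233]
0.032 530 [-0.0886  0.0226  0.006 ] [0.0825 0.0488 0.0224]
-0.018 482 [-0.0882 -0.0352  0.006 ] [ 0.0827 -0.0005  0.0226]
-0.08 317 [-0.028  -0.1185  0.0065] [ 0.0249 -0.0401  0.0297]
lever 172 [ 0.4977 -0.2385  0.1004] [ 0.5992 -0.2207  0.1909] 41.367396252404895
t 75.3 turn [0. 0. 0.] shift(after turn) [ 4.81 -4.9   1.21] shift(before) [ 4.81 -4.9   1.21]
```

```bash
python3 -m pendant '[[[0,0,-1,0,0,0,0.3],[0,0,-1,0,0,0,0],[0,0,-1,0,0,0,-0.5],[0,0,-1,0,0,0,-1],[0,0,-1,0,0,0,-1],[0,0,0,0,0,0.9,-1],[0,0,0,0,0,0.9,-1],[0,0,0,0,0,0.9,-1]]]' 30|grep pos
for i in 1 2; do python3 -m pendant '[[[0,0,0,0,0,0.9,-1],[0,0,0,0,0,0.9,-1],[0,0,0,0,0,0.9,-1],[0,0,0,0,0,0.9,-1],[0,0,0,0,0,0.9,-1],[0,0,0,0,0,0.9,-1],[0,0,0,0,0,0.9,-1],[0,0,0,0,0,0.9,-1]]]'|grep -E 'pos|rot'; done
python3 - <<'E'
from h import *
np.set_printoptions(precision=3,suppress=True)
P=np.load('cl0.npz')['P']; print(P[104:124:2,322:350:3,2]); k=P[100:125,322:350].reshape(-1,3)
k=k[(k[:,2]>.073)&(k[:,2]<.08)&(np.hypot(k[:,0]-.657,k[:,1]+.223)<.025)]; print(len(k),k.mean(0),k.min(0),k.max(0))
B=np.array([.6568,-.2229,.076]); plan(B+Z*.06,rot([0,0,-1],ty)); 
E
```

```text
tcp_pos: [0.5512, -0.1322, 0.2949]
tcp_pos: [0.5512, -0.1323, 0.2946]
eef_rot: [-179.9, 0.0, -126.4]
tcp_pos: [0.5512, -0.1323, 0.2946]
eef_rot: [-179.9, 0.1, -155.2]
[[ 0.007  0.013  0.01   0.011  0.057  0.059  0.057  0.003 -0.001  0.003]
 [ 0.01   0.059  0.061  0.06   0.057  0.059  0.063  0.058  0.     0.   ]
 [ 0.045  0.06   0.059  0.059  0.076  0.075  0.061  0.056  0.     0.001]
 [ 0.042  0.056  0.058  0.077  0.075  0.08   0.072  0.058  0.     0.002]
 [ 0.043  0.06   0.059  0.071  0.079  0.075  0.075  0.058 -0.002  0.007]
 [ 0.038  0.058  0.059  0.075  0.075  0.079  0.077  0.055  0.003 -0.   ]
 [ 0.054  0.06   0.059  0.074  0.076  0.076  0.061  0.061  0.005 -0.   ]
 [ 0.052  0.062  0.061  0.064  0.076  0.077  0.057  0.062  0.003  0.002]
 [ 0.055  0.062  0.057  0.061  0.061  0.063  0.065  0.06   0.002 -0.001]
 [ 0.054  0.058  0.06   0.064  0.06   0.061  0.061  0.058  0.001  0.001]]
98 [ 0.655 -0.222  0.076] [ 0.642 -0.235  0.073] [ 0.67  -0.208  0.08 ]
t 77.7 turn [-0.02  0.03  5.35] shift(after turn) [-5.   -4.84  7.93] shift(before) [-2.88 -6.31  7.95]
```

```bash
python3 -m pendant '[[[0,0,0,0,0,0.89,-1],[0,0,0,0,0,0.89,-1],[0,0,0,0,0,0.89,-1],[0,0,0,0,0,0.89,-1],[0,0,0,0,0,0.89,-1],[0,0,0,0,0,0.89,-1],[-0.8,-0.8,0,0,0,0,-1],[-0.8,-0.8,0,0,0,0,-1]]]'|grep -E 'pos|rot'
python3 -m pendant '[[[-0.8,-0.8,0,0,0,0,-1],[-0.8,-0.8,0,0,0,0,-1],[-0.9,-0.8,0,0,0,0,-1],[-0.9,-0.8,0,0,0,0,-1],[0,0,1,0,0,0,-1],[0,0,1,0,0,0,-1],[0,0,1,0,0,0,-1],[0,0,1,0,0,0,-1]]]'|grep -E 'pos|rot'
python3 -m pendant '[[[0,0,1,0,0,0,-1],[0,0,1,0,0,0,-1],[0,0,1,0,0,0,-1],[0,0,0.9,0,0,0,-1],[0,0,0.5,0,0,0,-1],[0,0,0.3,0,0,0,-1],[0,0,0,0,0,0,-1],[0,0,0,0,0,0,-1]]]'
python3 - <<'E'
from h import *
B=np.array([.6556,-.2224,.068]); plan(B+Z*.022,rot([0,0,-1],ty))
E
```

```text
tcp_pos: [0.5855, -0.1623, 0.2953]
eef_rot: [-179.9, 0.2, -176.4]
tcp_pos: [0.6572, -0.222, 0.214]
eef_rot: [-179.9, 0.1, -176.4]
time_s: 80.1
tcp_pos: [0.6579, -0.2221, 0.1209]
eef_rot: [-179.9, 0.1, -176.4]
contact_force: [-0.8, -0.4, 0.1]
gripper_width: 0.0007
gripper_force: 0.0
t 80.1 turn [-0.02  0.03  0.05] shift(after turn) [ 0.12 -0.01  1.55] shift(before) [ 0.12 -0.01  1.55]
```

```bash
python3 -m pendant '[[[0.05,0,0.5,0,0,0,-1],[0.05,0,0.4,0,0,0,-1],[0,0,0.2,0,0,0,-1],[0,0,0.2,0,0,0,-1],[0,0,0.15,0,0,0,-1],[0,0,0.1,0,0,0,-1],[0,0,0,0,0,0,-1],[0,0,0,0,0,0,-1]]]'
python3 - <<'E'
from h import *
c=cap('side','s6.png');Q=np.array([[dep(c,u,v) for u in range(512)] for v in range(110,200)])
g=c['frame'][110:200].max(2)<60
L=Q[g&(Q[...,2]>.08)&(Q[...,2]<.21)&(Q[...,1]<-.2)&(Q[...,1]>-.26)&(Q[...,0]<.53)&(Q[...,0]>.42)]; print('lever',len(L),L.min(0),L.max(0))
E
```

```text
time_s: 80.9
tcp_pos: [0.6555, -0.2222, 0.09]
eef_rot: [-179.9, 0.1, -176.4]
contact_force: [-3.2, 2.2, 7.9]
gripper_width: 0.0007
gripper_force: 4.1
lever 187 [ 0.43723747 -0.24168803  0.08011416] [ 0.52031336 -0.22163481  0.11548404]
```

```bash
python3 -m pendant '[[[0,0,-0.3,0,0,0,-1],[0,0,-0.7,0,0,0,-1],[0,0,-1,0,0,0,-1],[0,0,-1,0,0,0,-1],[0,0,-1,0,0,0,-1],[0,0,-1,0,0,0,-1],[0,0,-1,0,0,0,-1],[0,0,-1,0,0,0,-1]]]'
python3 - <<'E'
from h import *
np.set_printoptions(precision=4,suppress=True)
for nm in ('top','side'):
    c=cap(nm); f=c['frame'].astype(int); Q=np.array([[dep(c,u,v) for u in range(512)] for v in range(384)])
    br=(f[...,2]>f[...,0]*1.5)&(f[...,2]>20); q=Q-tc; T=np.stack([q@tx,q@ty,Q[...,2]],-1)
    m=br&(abs(T[...,0]+.13)<.04)&(abs(T[...,1])<.13)&(T[...,2]<.15); k=T[m]; print(nm,len(k))
    for z0 in np.arange(0,.09,.01):
        kk=k[(k[:,2]>=z0)&(k[:,2]<z0+.01)]
        if len(kk)>4: print(round(z0,3),len(kk),np.percentile(kk,[3,97],axis=0)[:,:2].ravel())
s=r.get_state(); print(s['tcp_pos'])
cc=cap('side'); cv2.imwrite('pics/s7.png',cv2.resize(cc['frame'][120:260,200:320],(600,600*140//120-100)))
E
```

```text
time_s: 81.75
tcp_pos: [0.6552, -0.222, 0.2305]
eef_rot: [-179.9, 0.1, -176.4]
contact_force: [1.2, -0.1, 0.3]
gripper_width: -0.0
gripper_force: 0.0
top 0
side 335
0.0 217 [-0.1359 -0.0634 -0.1099  0.0789]
0.01 12 [-0.1337 -0.0564 -0.109   0.0786]
0.03 9 [-0.1213  0.0249 -0.1143  0.0316]
0.04 14 [-0.1213  0.0251 -0.1135  0.031 ]
0.05 10 [-0.1204  0.0256 -0.1134  0.0305]
0.06 12 [-0.1184  0.0271 -0.1132  0.0297]
0.07 12 [-0.1209  0.0257 -0.1131  0.0294]
0.08 21 [-0.1201 -0.0267 -0.1121  0.0298]
[ 0.6567 -0.2224  0.2332]
```

View pics/s7.png

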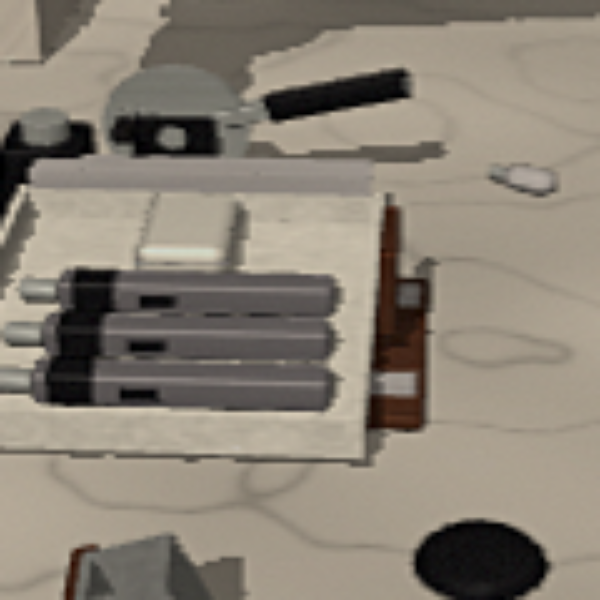

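```bash
cat > b.py <<'E'
from kin import *
np.set_printoptions(precision=2,suppress=True,linewidth=200)
SD=[[15,0,-40,0,-50,-90],[20,0,-50,0,-40,-80]]
M=rot([0,0,-1],ty)
for x in (-.17,-.155,-.145,-.13): print(x,[IK(tc+tx*x+Z*(z-tc[2]),M,SD) for z in (.23,.07)])
p=tc+tx*-.15+Z*(.23-tc[2]); print(p); plan(p,M)
E
python3 b.py
```

```text
-0.17 [[array([  20.28,   -7.84,  -34.6 ,   -0.  ,  -63.23, -106.88])], [array([  20.28,    5.25,  -48.08,   -0.  ,  -36.66, -106.88])]]
-0.155 [[array([  19.56,   -6.12,  -33.19,   -0.  ,  -62.93, -106.16])], [array([  19.56,    6.66,  -46.36,   -0.  ,  -36.98, -106.16])]]
-0.145 [[array([  19.12,   -5.  ,  -32.23,    0.  ,  -62.77, -105.72])], [array([  19.12,    7.58,  -45.2 ,   -0.  ,  -37.23, -105.72])]]
-0.13 [[array([  18.5 ,   -3.36,  -30.76,   -0.  ,  -62.6 , -105.1 ])], [array([  18.5 ,    8.92,  -43.45,   -0.  ,  -37.64, -105.1 ])]]
[ 0.4  -0.06  0.23]
t 81.9 turn [-0.02  0.07  0.04] shift(after turn) [12.42  8.67  0.07] shift(before) [12.39  8.71 -0.01]
```

```bash
for i in 1 2; do python3 -m pendant '[[[0.79,0.54,0,0,0,0,-1],[0.79,0.54,0,0,0,0,-1],[0.79,0.54,0,0,0,0,-1],[0.8,0.54,0,0,0,0,-1],[0.8,0.54,0,0,0,0,-1],[0.8,0.55,0,0,0,0,-1],[0.8,0.55,0,0,0,0,-1],[0.8,0.55,0,0,0,0,-1]]]'|grep pos; done
python3 -m pendant '[[[0,0,1,0,0,0,-1],[0,0,1,0,0,0,-1],[0,0,1,0,0,0,-1],[0,0,1,0,0,0,-1],[0,0,1,0,0,0,-1],[0,0,1,0,0,0,-1],[0,0,1,0,0,0,-1],[0,0,0.9,0,0,0,-1]]]'
python3 - <<'E'
from h import *
plan(tc+tx*(-.1315)+Z*(.07-tc[2]),rot([0,0,-1],ty))
E
```

```text
tcp_pos: [0.5215, -0.1427, 0.228]
tcp_pos: [0.3889, -0.064, 0.2279]
time_s: 84.3
tcp_pos: [0.3896, -0.0646, 0.0693]
eef_rot: [-179.9, 0.0, -176.4]
contact_force: [0.3, -0.6, 0.0]
gripper_width: 0.0002
gripper_force: 0.0
t 84.3 turn [-0.02  0.01  0.04] shift(after turn) [-1.33  0.02 -0.03] shift(before) [-1.33  0.01 -0.03]
```

```bash
python3 -m pendant '[[[-0.2,0,0,0,0,0,-1],[-0.2,0,0,0,0,0,-1],[-0.2,0,0,0,0,0,-1],[-0.2,0,0,0,0,0,-1],[-0.15,0,0,0,0,0,-1],[-0.1,0,0,0,0,0,-1],[-0.1,0,0,0,0,0,-1],[-0.12,0,0,0,0,0,-1]]]'|grep -E 'pos|contact'
for i in 1 2 3; do python3 -m pendant '[[[-0.15,0,0,0,0,0,-1],[-0.18,0,0,0,0,0,-1],[-0.2,0,0,0,0,0,-1],[-0.2,0,0,0,0,0,-1],[-0.2,0,0,0,0,0,-1],[-0.2,0,0,0,0,0,-1],[-0.18,0,0,0,0,0,-1],[-0.15,0,0,0,0,0,-1]]]'|grep -E 'pos|contact'; done
python3 - <<'E'
from h import *
plan(tc+tx*(-.0315)+Z*(.07-tc[2]),rot([0,0,-1],ty))
E
```

```text
tcp_pos: [0.4157, -0.0628, 0.0705]
contact_force: [0.2, 0.5, -0.9]
tcp_pos: [0.4451, -0.061, 0.0704]
contact_force: [-1.9, -0.8, -0.9]
tcp_pos: [0.4744, -0.0591, 0.0705]
contact_force: [-1.4, -1.1, 0.2]
tcp_pos: [0.5035, -0.0573, 0.0706]
contact_force: [-1.0, -1.1, 0.2]
t 87.5 turn [-0.01  0.02  0.04] shift(after turn) [-0.63 -0.01  0.03] shift(before) [-0.63 -0.01  0.03]
```

```bash
python3 -m pendant '[[[-0.12,0,0,0,0,0,-1],[-0.12,0,0,0,0,0,-1],[-0.12,0,0,0,0,0,-1],[-0.12,0,0,0,0,0,-1],[-0.1,0,0,0,0,0,-1],[-0.05,0,0,0,0,0,-1],[-0.05,0,0,0,0,0,-1],[0,0,0,0,0,0,-1]]]'|grep -E 'pos|contact'
```

```text
tcp_pos: [0.5147, -0.0567, 0.0703]
contact_force: [-8.4, 0.1, 4.3]
```

```bash
python3 -m pendant '[[[-0.08,0,0,0,0,0,-1],[-0.05,0,0,0,0,0,-1],[0,0,0,0,0,0,-1],[0,0,0,0,0,0,-1],[0.1,0,0,0,0,0,-1],[0.2,0,0,0,0,0,-1],[0.4,0,0,0,0,0,-1],[0.6,0,0,0,0,0,-1]]]'|grep -E 'pos|contact'
python3 -m pendant '[[[0.6,0,0,0,0,0,-1],[0.5,0,-0.5,0,0,0,-1],[0,0,-1,0,0,0,-1],[0,0,-1,0,0,0,-1],[0,0,-1,0,0,0,-1],[0,0,-1,0,0,0,-1],[0,0,-1,0,0,0,-1],[0,0,-1,0,0,0,-1]]]'|grep -E 'pos|contact'
python3 - <<'E'
from h import *
np.set_printoptions(precision=4,suppress=True)
for nm in ('side','top'):
    c=cap(nm,nm+'9.png');Q=np.array([[dep(c,u,v) for u in range(512)] for v in range(384)])
    q=Q-tc-tx*.1; T=np.stack([q@tx,q@ty,q[...,2]],-1)
    for y,h in ((.082,.024),(.032,.024),(-.018,.016),(-.08,.04)):
        m=(abs(T[...,0])<.098)&(abs(T[...,1]-y)<h)&(T[...,2]>.006)&(T[...,2]<.04); k=T[m]; print(nm,y,len(k),k.min(0) if len(k) else '',k.max(0) if len(k) else '')
    m=((abs(Q[...,2]-.0233)<.006)&(abs(T[...,0])<.14)&(abs(T[...,1])<.14)); k=T[m]; print('floor',k.min(0),k.max(0))
    if nm=='side': 
        f=c['frame'].astype(int); b=(f[...,2]>f[...,0]*1.5)&(T[...,0]<-.1)&(T[...,0]>-.14)&(Q[...,2]>.04)&(abs(T[...,1])<.05); print('plate',T[b].min(0),T[b].max(0),b.sum())
        cv2.imwrite('pics/fin.png',cv2.resize(c['frame'][100:300,120:340],(660,600)))
E
```

```text
tcp_pos: [0.4937, -0.0577, 0.0708]
contact_force: [-0.2, -0.5, -0.6]
tcp_pos: [0.4703, -0.0592, 0.2014]
contact_force: [-0.1, 0.1, -0.2]
side 0.082 560 [-0.092   0.0715  0.006 ] [0.0788 0.0988 0.0224]
side 0.032 518 [-0.0891  0.0229  0.0061] [0.0972 0.0492 0.0224]
side -0.018 465 [-0.0885 -0.0271  0.006 ] [ 0.0845 -0.0025  0.0222]
side -0.08 302 [-0.0284 -0.1199  0.0067] [ 0.0901 -0.04    0.0285]
floor [-0.1399 -0.1347 -0.006 ] [0.1219 0.1328 0.006 ]
plate [-0.1396 -0.0302  0.0171] [-0.1131  0.0334  0.4926] 149
top 0.082 436 [-0.0574  0.0601  0.006 ] [0.081  0.105  0.0273]
top 0.032 401 [-0.0465  0.0137  0.0061] [0.083  0.0474 0.0272]
top -0.018 300 [-0.0159 -0.0257  0.0096] [ 0.0844 -0.0026  0.0274]
top -0.08 353 [-0.0161 -0.118   0.006 ] [ 0.0949 -0.0402  0.0336]
floor [-0.0602 -0.1248 -0.006 ] [0.127  0.1253 0.006 ]
```

View pics/fin.png

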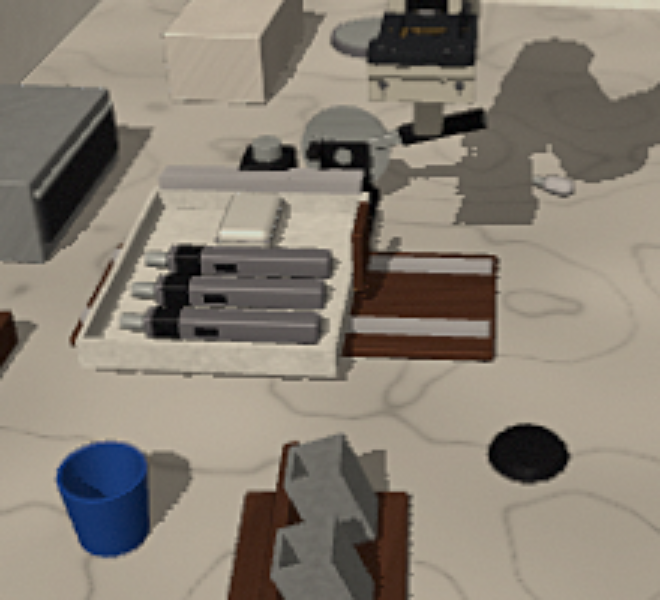

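The tray sits at its far stop with three probes and the case flat, the lever is down, and the other objects haven't moved.

```bash
python3 -c "
from plant import r
print(r.close_job())"
```

```text
the job is handed in; nothing more can be done
None
```

The job is handed in, verdict not shown: three probes and the one loose case lie flat in the tray, the brake is released with the lever down, and the tray measured at its far stop (about 0.10 m) in the last images, at roughly 91 s of the 210 s.

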